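Ready the power-cut alarm in the utility room

TASK

Get the power-cut alarm ready: fit a cell in each of the alarm unit's two sprung bays, flat end against the spring and rolled down so that its button end is held level under the retaining lip, and once both are in, press the test button fully and let it go. Lay every cell that is left over right down into the spare-cell tray, one to a pocket, and push the slim torch fully home in the fork clip, about centred, so that the sprung jaw closes over it. The tray and the torch may be done at any time; do not knock over the bottles or the jar standing around.

Things in the scene. Friction and masses are not known exactly. Their poses are not given: they have to be found in the camera images.
- cell0: battery cell, one of up to five alike (any may be absent), 90 mm long, 0.2 kg: round black sleeve 34 mm thick, x -45 to +38 mm, with hexagonal anti-roll rings (34.4 mm across flats, 40 over corners) at x -45 to -36 and +33 to +38; flat end at -x; brass band and a steel button (12 mm thick, 7 mm long) at +x. Lies on the bench, origin on its axis at mid length, 17 mm up; x towards the button
- cell1: battery cell, one of up to five alike (any may be absent), 90 mm long, 0.2 kg: round black sleeve 34 mm thick, x -45 to +38 mm, with hexagonal anti-roll rings (34.4 mm across flats, 40 over corners) at x -45 to -36 and +33 to +38; flat end at -x; brass band and a steel button (12 mm thick, 7 mm long) at +x. Lies on the bench, origin on its axis at mid length, 17 mm up; x towards the button
- cell2: battery cell, one of up to five alike (any may be absent), 90 mm long, 0.2 kg: round black sleeve 34 mm thick, x -45 to +38 mm, with hexagonal anti-roll rings (34.4 mm across flats, 40 over corners) at x -45 to -36 and +33 to +38; flat end at -x; brass band and a steel button (12 mm thick, 7 mm long) at +x. Lies on the bench, origin on its axis at mid length, 17 mm up; x towards the button
- cell3: battery cell, one of up to five alike (any may be absent), 90 mm long, 0.2 kg: round black sleeve 34 mm thick, x -45 to +38 mm, with hexagonal anti-roll rings (34.4 mm across flats, 40 over corners) at x -45 to -36 and +33 to +38; flat end at -x; brass band and a steel button (12 mm thick, 7 mm long) at +x. Lies on the bench, origin on its axis at mid length, 17 mm up; x towards the button
- cell4: battery cell, one of up to five alike (any may be absent), 90 mm long, 0.2 kg: round black sleeve 34 mm thick, x -45 to +38 mm, with hexagonal anti-roll rings (34.4 mm across flats, 40 over corners) at x -45 to -36 and +33 to +38; flat end at -x; brass band and a steel button (12 mm thick, 7 mm long) at +x. Lies on the bench, origin on its axis at mid length, 17 mm up; x towards the button
- unit: battery base of the power-cut alarm, grey plastic, 150 x 150 mm, fixed to the bench; two open bays side by side, push button between them at the lip end. Origin on its underside midway between the two seats; x along the bays from spring to lip (away from the robot at yaw 0), z up. Fit a cell tilted about 28 degrees, flat end low; press the spring in about 18 mm; roll it level past the lip; let go
- bay_r (a point): seat of the bay at y = -35 mm of the unit, 32 mm above the bench: the origin of a fitted cell, which lies level with its button on the end wall. Axes as the unit's. From the seat: end wall face at x = +45 mm; on it a steel lip 44 mm wide over the button, edge at x = +41, underside 7.5 and top 11.5 mm above the seat; wall behind the spring at x = -70 to -76, up to 14 mm above the seat
- bay_l (a point): seat of the bay at y = +35 mm of the unit, else as bay_r. In both the cell rests in two V saddles, 10 mm long, at x = -27 and +27 mm from the seat; their wings reach 17 mm to each side and up to 8 mm below the seat. Between the saddles it is open to both sides down to the base's top, 22 mm below the seat, so fingers can straddle the cell's middle
- spring_r (a joint): how far the spring plate of bay_r is pressed in towards -x, m: 0 free, 0.008 with a fitted cell, at most 0.024. Coil spring, 450 N/m, no preload. Steel plate 28 mm wide, from 14 mm below to 20 mm above the seat, its face at x = -37 mm from the seat when free
- spring_l (a joint): the same for bay_l
- test_top (a point): centre of the top of the test button: grey, round, 20 mm across, in a black collar 36 mm across, on the unit between the bays, 53 mm from the unit's origin along +x; 62 mm above the bench when free; pressed straight down
- test (a joint): travel of the test button, m: 0 free, 0.006 fully down (5 N); springs back
- pocket0 (a point): centre of a cell lying in the pocket at y = -66 mm from the tray's middle, 23 mm above the bench; x along the pocket (either way round will do), z up. The tray: see pocket1
- pocket1 (a point): centre of a cell lying in the pocket at y = 0 mm from the tray's middle, 23 mm above the bench; x along the pocket (either way round will do), z up. The tray: grey plastic, 111 x 198 mm, 22 mm tall, fixed; pockets 97 mm long, 44 mm wide, 16 mm deep, floor 6 mm above the bench; walls between pockets cut away over the middle 48 mm for fingers
- pocket2 (a point): centre of a cell lying in the pocket at y = 66 mm from the tray's middle, 23 mm above the bench; x along the pocket (either way round will do), z up. The tray: see pocket1
- torch: slim aluminium torch, a round rod 22 mm thick, 130 mm long, 0.1 kg, with hexagonal ends (22.4 mm across flats, 26 over corners) beyond x = +53 and -55 mm; lies on the bench. Origin at mid length on its axis (11 mm above the bench); x along the axis
- clip_seat (a point): centre of the torch when home in the fork clip, 34 mm above the bench; x along the torch (either way round), z up. Clip: black, fixed, base 110 x 58 x 10 mm; two forks 10 mm thick at x = -40 and +40 mm, fixed prong on -y (52 mm tall), steel jaw on +y (60 mm tall), slot 24 mm, fork floor 23 mm above the bench; between the forks open to both sides down to the base
- jaw (a joint): swing of the sprung hinged jaw (both forks' jaws are one part), rad: 0 closed, grows as the torch pushes its sloping nose outwards (about 0.25 as it passes), then springs back over the torch. Pushing the torch straight down past it takes about 5 to 10 N
- cleaner: bystander: white bottle, 72 mm across, 210 mm tall, stands on the bench; origin under its centre, z up
- softener: bystander: blue bottle, 80 mm across, 190 mm tall, stands on the bench; origin under its centre, z up
- jar: bystander: glass jar with a steel lid, 66 mm across, 90 mm tall, stands on the bench; origin under its centre, z up
Not all that is in view belongs to the job. What is shaped like the cell0 but green or red is not meant.

How it is judged:
By the outcome, as a careful person would: the job done as asked, in the order asked, and still so for the second after the job is handed in, with the robot touching nothing.
Of cell0, cell1, cell2, cell3, cell4 only 3 to 5 are there at a start; the rules pass over those that are not, and their reading is None.
At some moment in a run one of cell0, cell1, cell2, cell3, cell4, torch may be knocked a few centimetres aside while the robot is not near it.
It also fails if it takes over 210 s, if anything falls off the work surface, if the arm or the gripper's body presses on something with over 40 N, if the wrist force passes 120 N, or if a joint passes its speed limit or range.

ROBOT

A 6-joint arm with a two-finger parallel gripper is mounted at the origin on the work surface. World frame = base frame: x ahead of the robot, y to its left, z up, the work surface at z = 0. Lengths are in m, angles in degrees, forces in N, time in s.
With the tool pointing down it reaches from about 0.3 to 0.75 m from the base axis. Payload 8.5 kg.
Tool frame: the origin (TCP) lies at the very end of the fingers, on their centre line; the grasp point (between the pads) lies 19 mm behind it (env.tcp_to_grasp is the distance from the TCP to the grasp point, in m); z points along the fingers, y is the line along which they close (so a half turn about z gives the same grasp; the last joint's range is limited). The gripper opens to 85 mm and grips with 20 to 120 N. Pads are 22 mm wide; open, the fingers measure 114 mm over their backs; the gripper's body (76 mm by 85 mm) begins 54 mm behind the grasp point. The pads swing forward as they close: fully open they stand 13 mm farther back than shut.
Start: joints at [-78.742, 21.807, 74.336, -0, 83.858, -12.336], TCP at [0.22, -0.504, 0.231] pointing down, gripper open.
Joint ranges: [-178.18, 178.18], [-50.72, 133.34], [12.68, 142.11], [-81.47, 261.47], [9.98, 163.14], [-165.26, 165.26]. Speed limits (degrees/s): [136.94, 136.94, 180, 180, 180, 180].

INTERFACE

Orientations are given as a 3x3 rotation matrix whose columns are the frame's x, y, z axes.
In Python, from rig import status, get_image, env gives the robot as it stands.
- The arm moves only by the shell command python3 -m handwheel 'ROWS' [FORCE]. ROWS is text: rows parted by semicolons, each of 7 numbers parted by spaces: the shift along the world's x, y, z in cm, then the turn, a rotation vector about the world's x, y, z in degrees, then the opening, from 0 (shut) to 1 (fully open). In form: dx dy dz wx wy wz gripper; .... A call has 1 to 8 rows; each row is the pose to reach, as a shift and turn from the pose commanded when the call began; what a row does not reach only later rows make up. A row lasts 1/12 s, in which the tool goes at most 41.7 mm and 7.16 degrees, less where a joint would pass 70% of its speed; a pose out of reach is approached as far as the arm can. A call with a gripper value outside its range is refused whole. The fingers move at their own pace and stop on an object; FORCE is the grip in N (left out, the last holds). Time passes only in rows, so rows that repeat a pose let the fingers close. It gives the time, the measured TCP pose, the force, the opening and the grip force at its end, in the units of the state.
- status.observe(): the state, without advancing time (a new reading comes with each control period).
- get_image(name): name is "scene" or "side" or "wrist"; returns a dict with "color" (420x560x3 uint8, red, green, blue), "vertical_fov" (degrees; the focal length in pixels is half the picture's height over the tangent of half this angle, whatever the lens; pixels are square), "cx", "cy" (the principal point, pixels), "xyz" and "orientation" of the camera in the world. Camera axes: x right, y down, z forward; pixel columns grow to the right and rows downward; lengths in m; the calibration is good to about 2 mm. A picture is of the moment at which its call begins. There is no depth.
- env.close_job(): hands the job in; it is judged then, once.
The state is a dict: "time_s": time; "q": joint angles; "qvel": joint speeds; "joint_efforts": joint torques, N m; "position": TCP position; "tool_rot": TCP orientation; "ft_force": force on the tool from outside, world axes, zero at the start; "wrist_torque": the same for the moment, N m; "grip_width": finger opening in m; "gripper_force": force on a finger pad.
Only numpy, scipy, OpenCV 4.12 (cv2) and the standard library are available. Lean on these libraries where they do the work, as an engineer would, in place of code of your own. Each camera call takes 0.05 s, during which the arm holds its last target. There are 200 camera calls.

## Working session

There is one attempt and no reset: what is moved stays moved. The work goes in short steps, Python scripts to look and compute and a shell command to move; the robot and the scene stay as the last step left them, time stands still between calls to the robot, and variables do not carry over. Pictures are saved under pics/ and viewed, at most 14 in all, crops included, and the job is handed in when it is done.

```bash
ls; mkdir -p pics
cat > h.py <<'E'
import numpy as np, cv2
from rig import status, get_image, env
def snap(name,fn):
    im=get_image(name); cv2.imwrite('pics/'+fn,im['color'][:,:,::-1]); np.save('pics/'+fn+'.npy',im,allow_pickle=True); return im
def load(fn): return np.load('pics/'+fn+'.npy',allow_pickle=True).item()
def pix2w(im,u,v,z):
    H=im['color'].shape[0]; f=H/2/np.tan(np.radians(im['vertical_fov'])/2)
    R=np.array(im['orientation']); d=R@np.array([(u-im['cx'])/f,(v-im['cy'])/f,1]); p=np.array(im['xyz'])
    return p+d*(z-p[2])/d[2]
def w2pix(im,P):
    H=im['color'].shape[0]; f=H/2/np.tan(np.radians(im['vertical_fov'])/2)
    c=np.array(im['orientation']).T@(np.array(P)-np.array(im['xyz'])); return c[:2]/c[2]*f+[im['cx'],im['cy']]
E
python3 - <<'E'
from h import *
a=snap('scene','s0.png');b=snap('side','d0.png')
for i in(a,b): print(i['xyz'],i['orientation'],i['vertical_fov'],i['cx'],i['cy'])
w=snap('wrist','w0.png');print(w['xyz'],w['orientation'],w['vertical_fov'])
print(status.observe())
c=lambda i:cv2.resize(i['color'][:,:,::-1],(800,600),interpolation=cv2.INTER_CUBIC)
cv2.imwrite('pics/s0b.png',c(a));cv2.imwrite('pics/d0b.png',c(b))
E
```

```text
pics
[ 1.21670003 -0.23069648  0.9540082 ] [[ 0.3868605   0.70324017 -0.59648321]
 [ 0.92213606 -0.29643784  0.24857535]
 [-0.00201202 -0.64620266 -0.76316321]] 49.18059055600526 283.0055186686244 215.16331037928975
[-0.01273637  0.87457758  1.02769018] [[-0.81996741 -0.40902891  0.40043576]
 [-0.57238943  0.57994456 -0.57968495]
 [ 0.00487736 -0.70452796 -0.70965947]] 43.05385341520866 273.6426689120656 204.67666953297922
[ 0.2946025  -0.47059062  0.37295933] [[ 3.99511919e-01 -8.70109677e-01 -2.88616313e-01]
 [-9.16727598e-01 -3.79490378e-01 -1.24890209e-01]
 [-8.58934602e-04  3.14477666e-01 -9.49264483e-01]] 67.00063319204679
{'time_s': 0.15, 'q': array([-7.87418353e+01,  2.18310378e+01,  7.43712800e+01, -4.17947110e-05,
        8.38600666e+01, -1.23342665e+01]), 'qvel': array([ 0.0400792 , -0.09456318, -0.06959628, -0.04169161,  0.01789555,
        0.00682565]), 'joint_efforts': array([ 7.09470041e-04, -4.48622453e+01, -2.31349397e+01, -3.07441251e-04,
        3.69669739e-03, -2.33000827e-05]), 'position': array([ 0.22009103, -0.50379588,  0.23088438]), 'tool_rot': array([[ 9.16415601e-01,  4.00227936e-01, -2.13280668e-04],
       [ 4.00227925e-01, -9.16415009e-01,  1.06772139e-03],
       [ 2.31878325e-04, -1.06383742e-03, -9.99999407e-01]]), 'ft_force': array([-0.48237221,  0.44000521,  0.19305021]), 'wrist_torque': array([-0.01931386, -0.03066364,  0.02208878]), 'gripper_force': 0.0, 'grip_width': 0.08546622566640852}
```

View pics/s0b.png

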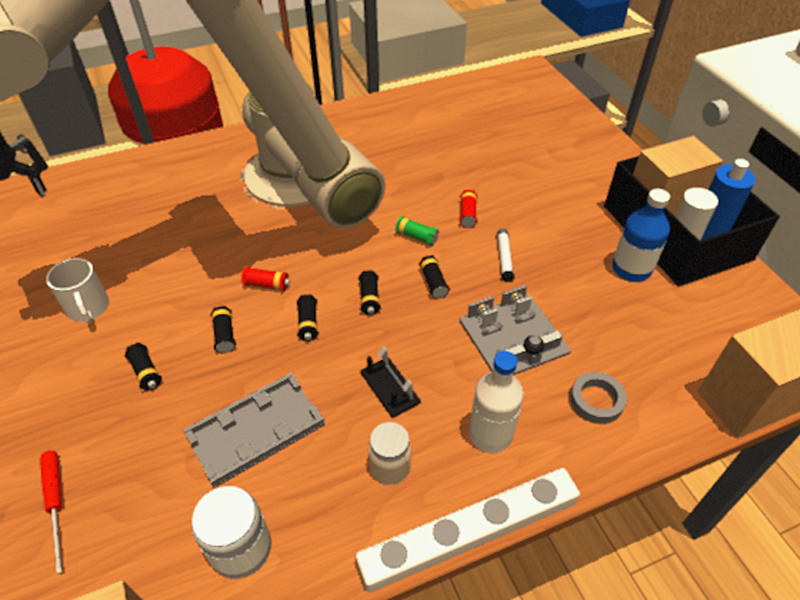

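View pics/d0b.png

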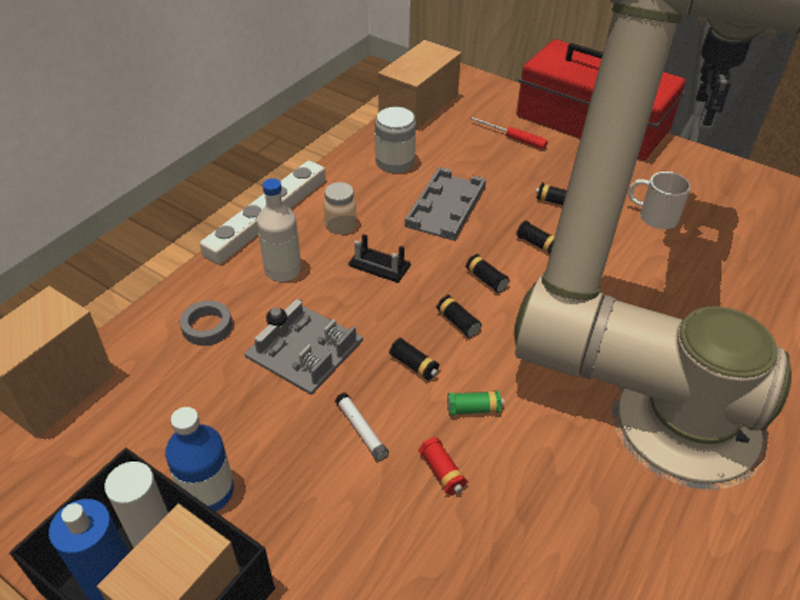

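The scene view shows five black cells (scene800 px: (143,367), (223,329), (307,318), (370,292), (434,276)). It also shows the green (417,230) and red (265,278), (468,208) lookalikes, which are not meant. The white rod at (505,254) is the torch, the tray is at (255,427), the clip at (390,382) and the unit at (515,330). I'm enlarging to confirm and measure.

Run:
```python
from h import *
a=load('s0.png')['color'][:,:,::-1];b=load('d0.png')['color'][:,:,::-1]
cv2.imwrite('pics/s0c.png',cv2.resize(a[155:341,80:240],None,fx=3.2,fy=3.2,interpolation=cv2.INTER_CUBIC))
cv2.imwrite('pics/s0e.png',cv2.resize(a[150:300,200:410],None,fx=3.8,fy=3.8,interpolation=cv2.INTER_CUBIC))
```

```text
(no output)
```

View pics/s0c.png

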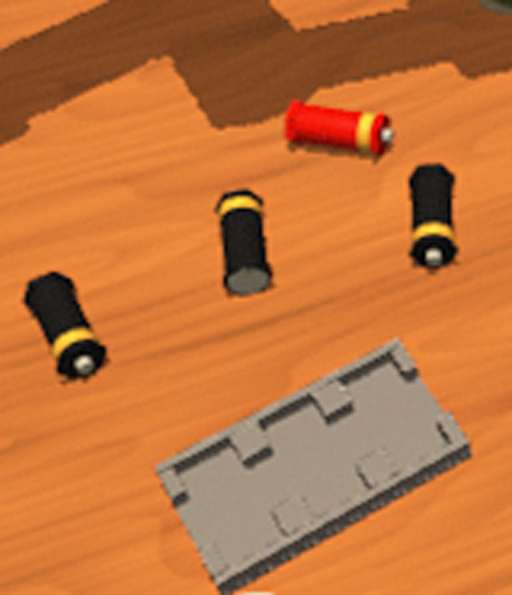

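View pics/s0e.png

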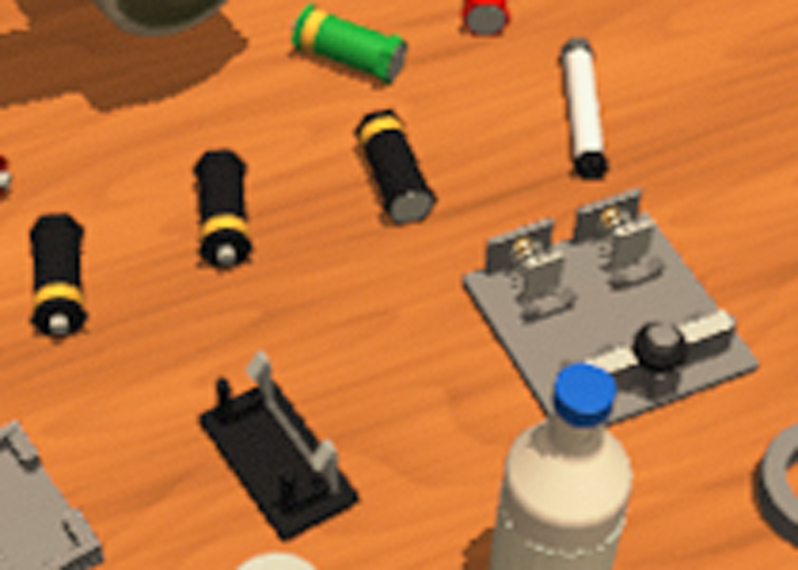

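All five black cells are confirmed. A is at crop1 (65,328) with its button near the camera, B (245,242) has its flat end near, C (433,215) its button near. In crop2, D (222,208) has its button near and E (397,168) its flat end near. The torch is at crop2 (584,108). Next I'm computing poses.

```bash
cat >> h.py <<'E'
from scipy.optimize import minimize
def mask(im):
    hsv=cv2.cvtColor(im['color'],cv2.COLOR_RGB2HSV); H,S,V=[hsv[...,i].astype(int) for i in range(3)]
    m=((V<62)|(S<90)|((H>20)&(H<34)&(V>90))).astype(np.uint8)
    return cv2.morphologyEx(m,cv2.MORPH_CLOSE,np.ones((3,3)))
def model(kind):
    P=[]
    if kind=='cell': segs=[(-.045,.0195),(-.036,.0195),(.033,.0195),(.038,.0195),(.038,.006),(.045,.006)]
    else: segs=[(-.065,.012),(.065,.012)]
    for x,r in segs:
        for a in np.linspace(0,2*np.pi,12,endpoint=False): P.append([x,r*np.cos(a),r*np.sin(a)])
    return np.array(P)
def fit(im,p0,kind='cell',z=.017):
    """p0 x,y,yaw(deg)"""
    m=mask(im); M=model(kind); K=4
    c=w2pix(im,[p0[0],p0[1],z]).astype(int); h=int(45*max(1,420/560)); x0,y0=max(0,c[0]-h),max(0,c[1]-h)
    sub=m[y0:y0+2*h,x0:x0+2*h]; n,l=cv2.connectedComponents(sub); lab=l[c[1]-y0,c[0]-x0]
    sub=cv2.resize((l==lab).astype(np.uint8),None,fx=K,fy=K,interpolation=cv2.INTER_NEAREST) if lab else cv2.resize(sub,None,fx=K,fy=K)
    def cost(p):
        t=np.radians(p[2]); q=M.copy(); q[:,0]=p[0]+M[:,0]*np.cos(t)-M[:,1]*np.sin(t); q[:,1]=p[1]+M[:,0]*np.sin(t)+M[:,1]*np.cos(t); q[:,2]+=z
        u=np.array([(w2pix(im,k)-[x0,y0]+.5)*K for k in q]).astype(np.float32)
        r=np.zeros_like(sub); cv2.fillConvexPoly(r,cv2.convexHull(u).astype(np.int32),1)
        return (r!=sub).sum()/ (sub.sum()+1)
    best=minimize(cost,p0,method='Nelder-Mead',options=dict(initial_simplex=np.array(p0)+np.array([[0,0,0],[.015,0,0],[0,.015,0],[0,0,15]])))
    return np.round(best.x,4),round(best.fun,3)
E
python3 - <<'E'
from h import *
s=load('s0.png');d=load('d0.png')
c1=lambda u,v:(80+u/3.2,155+v/3.2); c2=lambda u,v:(200+u/3.8,150+v/3.8)
def pt(c,u,v,z): return pix2w(s,*c(u,v),z)[:2]
cells={'A':(c1,(52,300),(85,362)),'B':(c1,(246,275),(240,203)),'C':(c2,(57,230),(59,320)),'D':(c2,(222,168),(227,250)),'E':(c2,(412,200),(378,125))}
for k,(c,f,b) in cells.items():
    F=pt(c,*f,.02);B=pt(c,*b,.017);m=(F+B)/2;yaw=np.degrees(np.arctan2(*(B-F)[::-1]))
    print(k,m.round(3),yaw.round(0),fit(s,[*m,yaw]),fit(d,[*m,yaw]))
F=pt(c2,577,46,.011);B=pt(c2,592,165,.011);m=(F+B)/2;yaw=np.degrees(np.arctan2(*(B-F)[::-1]));print('torch',m,np.linalg.norm(B-F),yaw,fit(s,[*m,yaw],'torch',.011),fit(d,[*m,yaw],'torch',.011))
t=[pt(c1,*p,.022) for p in[(158,467),(397,342),(468,447),(218,582)]]
print('tray',np.mean(t,0),[np.linalg.norm(t[i]-t[i-1]).round(3) for i in range(4)],np.degrees(np.arctan2(*((t[1]-t[0]))[::-1]))-90,np.degrees(np.arctan2(*((t[2]-t[1]))[::-1])), np.degrees(np.arctan2(*((t[3]-t[0]))[::-1])))
t=[pt(c2,*p,.010) for p in[(200,418),(285,538),(357,497)]]
print('clip',(t[0]+t[2])/2,[np.linalg.norm(t[i+1]-t[i]).round(3) for i in range(2)],np.degrees(np.arctan2(*((t[1]-t[0]))[::-1])),np.degrees(np.arctan2(*((t[2]-t[1]))[::-1])))
t=[pt(c2,*p,.046) for p in[(487,240),(552,221),(577,209),(640,191)]]
print('walls',t,'test',pt(c2,660,338,.062),'corners',pt(c2,465,282,.01),pt(c2,757,365,.01))
E
```

```text
A [ 0.44  -0.395] 12.0 (array([ 0.4323, -0.3976, 11.2055]), np.float64(0.329)) (array([ 0.3726, -0.4103, 31.987 ]), np.float64(0.886))
B [ 0.402 -0.25 ] 171.0 (array([  0.3974,  -0.2506, 171.8325]), np.float64(0.287)) (array([  0.3215,  -0.2632, 212.271 ]), np.float64(0.873))
C [ 0.438 -0.1  ] -17.0 (array([  0.438 ,  -0.1017, -17.314 ]), np.float64(0.329)) (array([  0.4407,  -0.1025, -19.3848]), np.float64(0.331))
D [0.426 0.028] -18.0 (array([  0.4258,   0.0268, -17.6477]), np.float64(0.366)) (array([  0.4269,   0.0261, -22.8277]), np.float64(0.33))
E [0.432 0.16 ] 173.0 (array([4.281000e-01, 1.599000e-01, 1.692195e+02]), np.float64(0.347)) (array([4.309000e-01, 1.585000e-01, 1.680312e+02]), np.float64(0.333))
torch [0.42670283 0.32069671] 0.1275535712550151 -23.341019772951945 (array([  0.4279,   0.3183, -24.4059]), np.float64(0.157)) (array([  0.4288,   0.3186, -23.7405]), np.float64(0.115))
tray [ 0.62376141 -0.24744992] [np.float64(0.107), np.float64(0.193), np.float64(0.111), np.float64(0.192)] 11.333380228075939 11.116159940037571 11.359367974224758
clip [ 0.63206654 -0.01423157] [np.float64(0.107), np.float64(0.054)] 9.354073637368398 100.56885692425755
walls [array([0.54633373, 0.17595333]), array([0.54827986, 0.22502206]), array([0.54519465, 0.24620604]), array([0.54744258, 0.29492407])] test [0.67550112 0.23422574] corners [0.54837649 0.16077451] [0.68903361 0.3097846 ]
```

Poses agree between the cameras to about 2 mm:

| Item | Position / m | Yaw |
|---|---|---|
| Cell A | (.433, -.397) | 11° |
| Cell B | (.398, -.250) | 172° |
| Cell C | (.439, -.102) | -18° |
| Cell D | (.426, .027) | -19° |
| Cell E | (.430, .159) | 169° |
| Torch | (.428, .318) | -24° |
| Tray | (.624, -.247) | 11° |
| Clip | (.632, -.014) | 10° |
| Unit | (.6225, .235) | 0° |

A, B and E go to the tray, C and D to the bays. I start with A.

```bash
python3 -m handwheel '21.3 10.7 -7 0 0 -12.4 0.75;21.3 10.7 -7 0 0 -12.4 0.75;21.3 10.7 -7 0 0 -12.4 0.75;21.3 10.7 -7 0 0 -12.4 0.75;21.3 10.7 -7 0 0 -12.4 0.75;21.3 10.7 -7 0 0 -12.4 0.75;21.3 10.7 -7 0 0 -12.4 0.75;21.3 10.7 -7 0 0 -12.4 0.75' 40
python3 - <<'E'
from h import *
w=snap('wrist','w1.png')
print(fit(w,[.433,-.397,11.2]),status.observe()['position'])
cv2.imwrite('pics/w1b.png',cv2.resize(w['color'][:,:,::-1],(800,600)))
E
```

```text
time_s: 0.82
position: [0.4344, -0.3955, 0.1602]
tool_rot: [[0.98, 0.198, -0.001], [0.198, -0.98, 0.002], [-0.001, -0.002, -1.0]]
ft_force: [-0.9, -0.1, -0.6]
grip_width: 0.0643
gripper_force: 0.0
(array([ 0.4329, -0.3969, 10.5447]), np.float64(0.254)) [ 0.43335919 -0.39663852  0.16094167]
```

View pics/w1b.png

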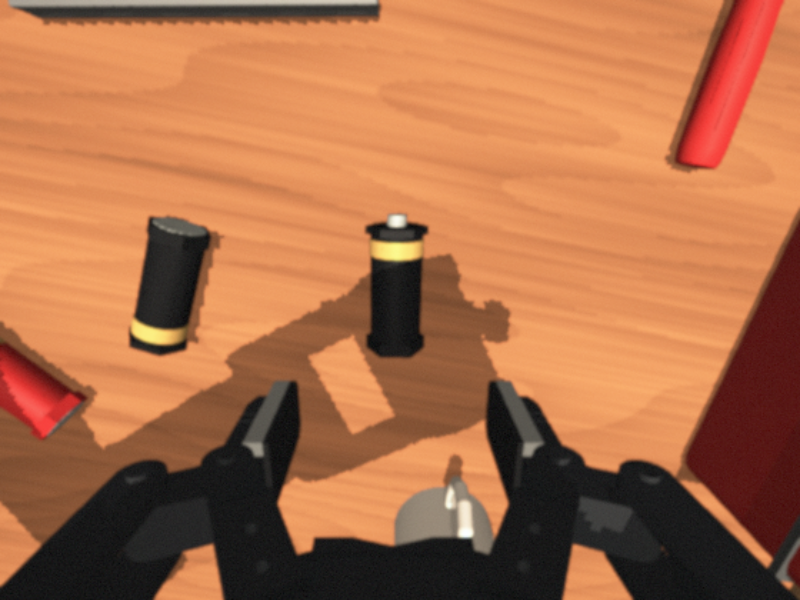

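Cell A is centred between the fingers (px 397,285), with its button ahead. I'm grasping it and carrying it above pocket0.

```bash
python3 -m handwheel '0 0 -4 0 0 0 0.75;0 0 -8 0 0 0 0.75;0 0 -12 0 0 0 0.75;0 0 -14.5 0 0 0 0.75;0 0 -15.8 0 0 0 0.75;0 0 -15.8 0 0 0 0.75;0 0 -15.8 0 0 0 0.2;0 0 -15.8 0 0 0 0.2' 40
python3 -m handwheel '0 0 0 0 0 0 0.2;0 0 0 0 0 0 0.2;0 0 0 0 0 0 0.2;0 0 0 0 0 0 0.2;0 0 3 0 0 0 0.2;0 0 6 0 0 0 0.2;0 0 9 0 0 0 0.2;0 0 12 0 0 0 0.2'
python3 -m handwheel '3 1.3 0 0 0 0.7 0.2;6 2.5 0 0 0 0.7 0.2;9 3.8 0 0 0 0.7 0.2;12 5 0 0 0 0.7 0.2;12 5 0 0 0 0.7 0.2;12 5 0 0 0 0.7 0.2'
python3 - <<'E'
from h import *
w=snap('wrist','w2.png');print(status.observe()['position'])
cv2.imwrite('pics/w2b.png',cv2.resize(w['color'][:,:,::-1],(800,600)))
E
```

```text
time_s: 1.53
position: [0.433, -0.3983, 0.0049]
tool_rot: [[0.981, 0.193, 0.001], [0.193, -0.981, -0.002], [0.001, 0.002, -1.0]]
ft_force: [0.5, -1.2, -0.6]
grip_width: 0.0408
gripper_force: 0.0
time_s: 2.2
position: [0.4329, -0.3967, 0.1252]
tool_rot: [[0.981, 0.194, 0.0], [0.194, -0.981, -0.0], [0.0, 0.0, -1.0]]
ft_force: [-0.1, -0.1, -3.3]
grip_width: 0.0322
gripper_force: 40.9
time_s: 2.7
position: [0.5541, -0.3458, 0.1233]
tool_rot: [[0.978, 0.209, -0.0], [0.209, -0.978, 0.0], [-0.0, -0.0, -1.0]]
ft_force: [-0.5, -0.4, -2.8]
grip_width: 0.0323
gripper_force: 41.0
[ 0.55309026 -0.3465418   0.1232827 ]
```

View pics/w2b.png

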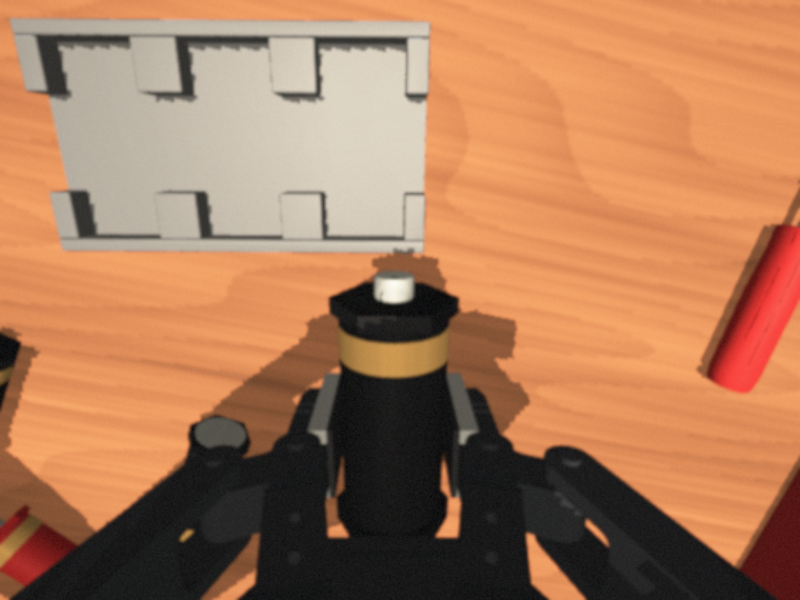

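The cell is held straight. The tray's top corners are at px (12,20), (430,23), (423,250) and (62,250). I'm refining the tray pose.

Run:
```python
from h import *
w=load('w2.png')
t=[pix2w(w,u*.7,v*.7,.022)[:2] for u,v in[(12,20),(430,23),(423,241),(58,241)]]
c=np.mean(t,0);print(t,c,[np.linalg.norm(t[i]-t[i-1]).round(3) for i in range(4)])
d=(t[0]-t[1])+(t[3]-t[2]);a=np.degrees(np.arctan2(-d[0],d[1]));print(a)
y=np.array([-np.sin(np.radians(a)),np.cos(np.radians(a))])
for k in(-1,0,1):print(c+k*.066*y)
```

```text
[array([ 0.65485401, -0.14141586]), array([ 0.69434856, -0.33318538]), array([ 0.59338363, -0.35351556]), array([ 0.55236998, -0.16047427])] [ 0.62373905 -0.24714777] [np.float64(0.104), np.float64(0.196), np.float64(0.103), np.float64(0.197)]
11.816696672431794
[ 0.63725461 -0.31174908]
[ 0.62373905 -0.24714777]
[ 0.61022348 -0.18254646]
```

```bash
python3 -m handwheel '4 1.7 0 0 0 0 0.2;8.4 3.5 -2 0 0 0 0.2;8.4 3.5 -5 0 0 0 0.2;8.4 3.5 -8 0 0 0 0.2;8.4 3.5 -10 0 0 0 0.2;8.4 3.5 -11 0 0 0 0.2;8.4 3.5 -11.2 0 0 0 0.2;8.4 3.5 -11.2 0 0 0 0.2'
python3 -m handwheel '0 0 0 0 0 0 0.55;0 0 0 0 0 0 0.55;0 0 0 0 0 0 0.55;0 0 0 0 0 0 0.55;0 0 4 0 0 0 0.6;0 0 8 0 0 0 0.75;0 0 11 0 0 0 0.75'
python3 -m handwheel '-4 1 0 0 0 -6 0.75;-8 2 0 0 0 -12 0.75;-12 3 0 0 0 -18 0.75;-16 4.2 0 0 0 -20 0.75;-20 5.2 0 0 0 -20 0.75;-23.9 6.2 0 0 0 -20 0.75;-23.9 6.2 0 0 0 -20 0.75;-23.9 6.2 0 0 0 -20 0.75'
python3 - <<'E'
from h import *
w=snap('wrist','w3.png')
print(fit(w,[.398,-.25,171.8]),status.observe()['position'])
s=snap('scene','s3.png');print(fit(s,[.637,-.312,11],z=.023),fit(s,[.398,-.25,171.8]))
E
```

```text
time_s: 3.42
position: [0.6356, -0.3126, 0.0115]
tool_rot: [[0.979, 0.205, -0.002], [0.205, -0.979, 0.001], [-0.002, -0.001, -1.0]]
ft_force: [-4.4, 1.4, -2.5]
grip_width: 0.0327
gripper_force: 41.2
time_s: 4.0
position: [0.6377, -0.3124, 0.1249]
tool_rot: [[0.979, 0.206, 0.003], [0.206, -0.979, -0.002], [0.002, 0.003, -1.0]]
ft_force: [0.4, -0.0, 0.6]
grip_width: 0.0637
gripper_force: 0.0
time_s: 4.67
position: [0.397, -0.2497, 0.1221]
tool_rot: [[0.99, -0.142, 0.001], [-0.142, -0.99, -0.001], [0.001, 0.001, -1.0]]
ft_force: [1.1, -0.7, 0.4]
grip_width: 0.0638
gripper_force: 0.0
(array([  0.4223,  -0.2533, 170.2146]), np.float64(0.219)) [ 0.39843253 -0.25063808  0.12222457]
(array([ 0.6446, -0.3008, 17.1609]), np.float64(0.796)) (array([  0.3982,  -0.2501, 171.8269]), np.float64(0.384))
```

Run:
```python
from h import *
w=load('w3.png')['color'][:,:,::-1];s=load('s3.png')['color'][:,:,::-1]
a=cv2.resize(s[230:345,120:240],(400,383),interpolation=cv2.INTER_CUBIC)
b=cv2.resize(w,(400,300)); c=np.zeros((383,800,3),np.uint8);c[:,:400]=a;c[:300,400:]=b
cv2.imwrite('pics/m3.png',c)
```

```text
(no output)
```

View pics/m3.png

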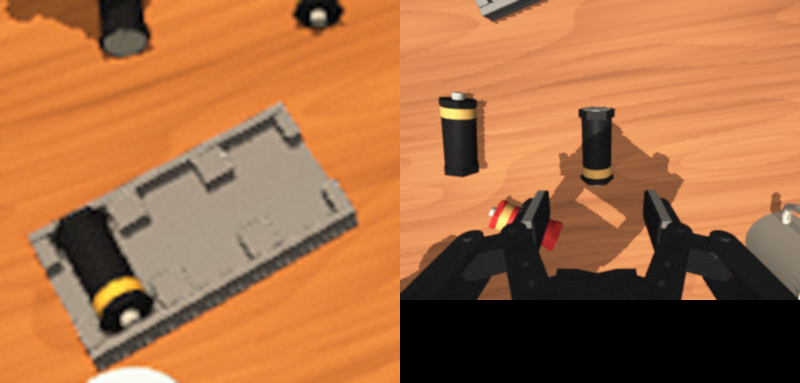

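Run:
```python
from h import *
w=load('w3.png');s=load('s0.png')
for u,v in[(597,183),(597,112)]:print(pix2w(w,(u-400)*1.4,v*1.4,.02))
for u,v in[(244,276),(288,282)]:print('red',pix2w(s,u*.7,v*.7,.017))
for n,u,v in[('cleaner',493,445),('jar',390,478),('soft',638,272)]:print(n,pix2w(s,u*.7,v*.7,0))
```

```text
[ 0.35907655 -0.24424803  0.02      ]
[ 0.44221616 -0.25618972  0.02      ]
red [ 0.28866353 -0.18295243  0.017     ]
red [ 0.33742433 -0.10818451  0.017     ]
cleaner [0.79598522 0.09942691 0.        ]
jar [ 0.78453598 -0.07569513  0.        ]
soft [ 5.66941221e-01  5.45741346e-01 -1.11022302e-16]
```

```bash
python3 -m handwheel '0.1 0 -4 0 0 0 0.75;0.1 0 -8 0 0 0 0.75;0.1 0 -11 0 0 0 0.75;0.1 0 -12 0 0 0 0.75;0.1 0 -12 0 0 0 0.75;0.1 0 -12 0 0 0 0.2;0.1 0 -12 0 0 0 0.2;0.1 0 -12 0 0 0 0.2' 40
python3 -m handwheel '0 0 0 0 0 0 0.2;0 0 0 0 0 0 0.2;0 0 0 0 0 0 0.2;0 0 3 0 0 0 0.2;0 0 6 0 0 0 0.2;3 0 9 0 0 5 0.2;6 0 9 0 0 12 0.2;10 0 9 0 0 19.9 0.2'
python3 -m handwheel '4 0 0 0 0 0 0.2;8 0 0 0 0 0 0.2;12 0.3 0 0 0 0 0.2;12 0.3 -3 0 0 0 0.2;12 0.3 -6 0 0 0 0.2;12 0.3 -7.7 0 0 0 0.2;12 0.3 -8.2 0 0 0 0.2;12 0.3 -8.2 0 0 0 0.2'
python3 -m handwheel '0 0 0 0 0 0 0.55;0 0 0 0 0 0 0.55;0 0 0 0 0 0 0.55;0 0 0 0 0 0 0.55;0 0 4 0 0 0 0.6;0 0 8 0 0 0 0.75;0 0 11 0 0 0 0.75'
```

```text
time_s: 5.43
position: [0.4001, -0.2507, 0.0026]
tool_rot: [[0.99, -0.141, 0.002], [-0.141, -0.99, -0.002], [0.003, 0.002, -1.0]]
ft_force: [0.5, -0.1, 0.7]
grip_width: 0.0328
gripper_force: 39.6
time_s: 6.1
position: [0.4998, -0.2504, 0.0939]
tool_rot: [[0.981, 0.196, 0.002], [0.196, -0.981, -0.002], [0.002, 0.003, -1.0]]
ft_force: [1.3, -0.9, -3.2]
grip_width: 0.0326
gripper_force: 41.1
time_s: 6.77
position: [0.6185, -0.2465, 0.0088]
tool_rot: [[0.981, 0.192, -0.002], [0.192, -0.981, 0.001], [-0.002, -0.002, -1.0]]
ft_force: [0.6, -1.4, -1.9]
grip_width: 0.0326
gripper_force: 41.7
time_s: 7.35
position: [0.6195, -0.2473, 0.1226]
tool_rot: [[0.981, 0.192, 0.002], [0.192, -0.981, -0.001], [0.002, 0.002, -1.0]]
ft_force: [-0.3, -1.2, -0.0]
grip_width: 0.064
gripper_force: 0.0
```

```bash
python3 -m handwheel '-3 3 1 0 0 -3 0.75;-5 7 1 0 0 -6 0.75;-7 11 1 0 0 -9 0.75;-9 15 1 0 0 -12 0.75;-11 19 1 0 0 -15 0.75;-13 23 1 0 0 -18 0.75;-15 27 1 0 0 -21 0.75;-17 31 1 0 0 -22.5 0.75'
python3 -m handwheel '-1 3.5 0 0 0 0 0.75;-2 7 0 0 0 0 0.75;-2 9.6 0 0 0 0 0.75;-2 9.6 0 0 0 0 0.75;-2 9.6 0 0 0 0 0.75'
python3 - <<'E'
from h import *
w=snap('wrist','w4.png');s=snap('scene','s4.png')
print(fit(w,[.430,.159,168.6]),status.observe()['position'])
w=w['color'][:,:,::-1];s=s['color'][:,:,::-1]
a=cv2.resize(s[230:345,120:240],(400,383),interpolation=cv2.INTER_CUBIC)
b=cv2.resize(w,(400,300)); c=np.zeros((383,800,3),np.uint8);c[:,:400]=a;c[:300,400:]=b
cv2.imwrite('pics/m4.png',c)
E
```

```text
time_s: 8.02
position: [0.4584, 0.0437, 0.1297]
tool_rot: [[0.979, -0.202, 0.001], [-0.202, -0.979, -0.0], [0.001, -0.0, -1.0]]
ft_force: [1.7, 0.2, -0.1]
grip_width: 0.0642
gripper_force: 0.0
time_s: 8.43
position: [0.4394, 0.1392, 0.1296]
tool_rot: [[0.981, -0.196, 0.001], [-0.196, -0.981, -0.0], [0.001, -0.0, -1.0]]
ft_force: [0.1, -0.3, 0.4]
grip_width: 0.064
gripper_force: 0.0
(array([4.515000e-01, 1.562000e-01, 1.739715e+02]), np.float64(0.194)) [0.4397236  0.13773601 0.12947401]
```

View pics/m4.png

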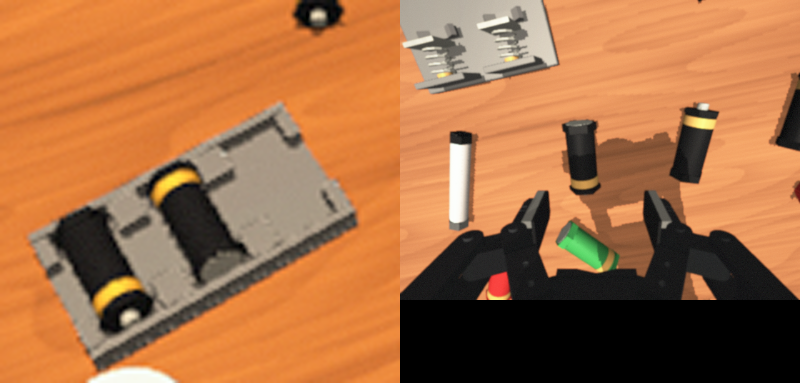

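Both tray cells lie right down. E is at panel px (586,190)–(580,125), between its neighbours, and I'm measuring it.

Run:
```python
from h import *
w=load('w4.png')
a,b=[pix2w(w,(u-400)*1.4,v*1.4,.02)[:2] for u,v in[(585.5,190),(579,126)]]
print(a,b,(a+b)/2,np.linalg.norm(b-a),np.degrees(np.arctan2(*(b-a)[::-1])))
s=load('s4.png');print(fit(s,[.43,.159,169]))
```

```text
[0.39157392 0.16331581] [0.47165387 0.15351742] [0.4316139  0.15841661] 0.08067717251279037 -6.975898928693838
(array([4.310000e-01, 1.585000e-01, 1.710578e+02]), np.float64(0.504))
```

```bash
python3 -m handwheel '-0.8 2.05 -3 0 0 2 0.75;-0.8 2.05 -7 0 0 2 0.75;-0.8 2.05 -11 0 0 2 0.75;-0.8 2.05 -12.6 0 0 2 0.75;-0.8 2.05 -12.6 0 0 2 0.75;-0.8 2.05 -12.6 0 0 2 0.2;-0.8 2.05 -12.6 0 0 2 0.2;-0.8 2.05 -12.6 0 0 2 0.2' 40
python3 -m handwheel '0 0 0 0 0 0 0.2;0 0 0 0 0 0 0.2;0 0 0 0 0 0 0.2;0 0 3 0 0 0 0.2;0 0 6 0 0 0 0.2;0 0 10 0 0 0 0.2;0 0 10 0 0 0 0.2'
python3 -m handwheel '2 -3.5 0 0 0 3 0.2;4 -7 0 0 0 6 0.2;6 -10.5 0 0 0 9 0.2;8 -14 0 0 0 12 0.2;10 -17.5 0 0 0 15 0.2;12 -21 0 0 0 18 0.2;14 -24 0 0 0 21 0.2;14 -24 0 0 0 21 0.2'
python3 -m handwheel '2 -3.5 0 0 0 0 0.2;3.8 -7 0 0 0 0 0.2;3.8 -10.05 0 0 0 0 0.2;3.8 -10.05 0 0 0 0 0.2;3.8 -10.05 0 0 0 0 0.2'
```

```text
time_s: 9.2
position: [0.4327, 0.1585, 0.005]
tool_rot: [[0.986, -0.164, 0.004], [-0.164, -0.986, 0.0], [0.003, -0.001, -1.0]]
ft_force: [-0.9, -2.4, 3.0]
grip_width: 0.0327
gripper_force: 39.1
time_s: 9.78
position: [0.4343, 0.1592, 0.1098]
tool_rot: [[0.986, -0.164, 0.012], [-0.164, -0.986, 0.001], [0.012, -0.003, -1.0]]
ft_force: [1.2, 0.9, -1.2]
grip_width: 0.0328
gripper_force: 40.7
time_s: 10.45
position: [0.5745, -0.0869, 0.1035]
tool_rot: [[0.98, 0.198, 0.004], [0.198, -0.98, -0.002], [0.003, 0.003, -1.0]]
ft_force: [-1.3, -0.2, -2.5]
grip_width: 0.0326
gripper_force: 40.6
time_s: 10.87
position: [0.6092, -0.1831, 0.1031]
tool_rot: [[0.98, 0.198, -0.0], [0.198, -0.98, 0.0], [-0.0, -0.0, -1.0]]
ft_force: [-0.3, 0.2, -2.1]
grip_width: 0.0328
gripper_force: 40.7
```

```bash
python3 -m handwheel '0 0.1 -3 0 0 0 0.2;0 0.1 -6 0 0 0 0.2;0 0.1 -8 0 0 0 0.2;0 0.1 -9 0 0 0 0.2;0 0.1 -9.3 0 0 0 0.2;0 0.1 -9.3 0 0 0 0.2'
python3 -m handwheel '0 0 0 0 0 0 0.55;0 0 0 0 0 0 0.55;0 0 0 0 0 0 0.55;0 0 0 0 0 0 0.55;0 0 4 0 0 0 0.6;0 0 8 0 0 0 0.75;0 0 11 0 0 0 0.75'
python3 -m handwheel '-3.5 2 1 0 0 -5 0.75;-7 4 1 0 0 -10 0.75;-10.5 6 1 0 0 -15 0.75;-14 8 1 0 0 -20 0.75;-17.1 8.1 1 0 0 -25 0.75;-17.1 8.1 1 0 0 -29.5 0.75;-17.1 8.1 1 0 0 -29.5 0.75;-17.1 8.1 1 0 0 -29.5 0.75'
python3 - <<'E'
from h import *
w=snap('wrist','w5.png');s=snap('scene','s5.png')
print(status.observe()['position'],fit(s,[.438,-.102,-18]),fit(s,[.426,.027,-19]))
w=w['color'][:,:,::-1];s=s['color'][:,:,::-1]
a=cv2.resize(s[230:345,120:240],(400,383),interpolation=cv2.INTER_CUBIC)
b=cv2.resize(w,(400,300)); c=np.zeros((383,800,3),np.uint8);c[:,:400]=a;c[:300,400:]=b
cv2.imwrite('pics/m5.png',c)
E
```

```text
time_s: 11.37
position: [0.6095, -0.18, 0.0112]
tool_rot: [[0.98, 0.201, 0.0], [0.201, -0.98, -0.0], [0.0, 0.0, -1.0]]
ft_force: [0.8, -0.3, -0.7]
grip_width: 0.033
gripper_force: 39.8
time_s: 11.95
position: [0.6099, -0.1808, 0.1233]
tool_rot: [[0.98, 0.2, 0.002], [0.2, -0.98, -0.001], [0.002, 0.001, -1.0]]
ft_force: [1.0, 0.2, 1.1]
grip_width: 0.064
gripper_force: 0.0
time_s: 12.62
position: [0.4391, -0.1, 0.1308]
tool_rot: [[0.952, -0.306, 0.002], [-0.306, -0.952, -0.001], [0.002, 0.0, -1.0]]
ft_force: [0.4, 0.9, -1.0]
grip_width: 0.0643
gripper_force: 0.0
[ 0.43933749 -0.10009622  0.13041793] (array([  0.438 ,  -0.1019, -18.0359]), np.float64(0.311)) (array([  0.425 ,   0.0247, -17.3364]), np.float64(0.352))
```

View pics/m5.png

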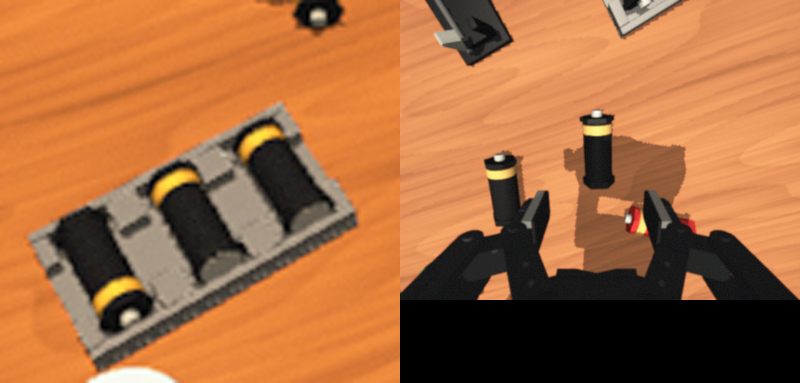

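Three cells are down in the tray. C is centred at panel px (598,150). I'm grasping C and taking it to a viewing point before the unit.

```bash
python3 -m handwheel '-0.1 -0.15 -3 0 0 0 0.75;-0.1 -0.15 -7 0 0 0 0.75;-0.1 -0.15 -11 0 0 0 0.75;-0.1 -0.15 -12.7 0 0 0 0.75;-0.1 -0.15 -12.7 0 0 0 0.75;-0.1 -0.15 -12.7 0 0 0 0.2;-0.1 -0.15 -12.7 0 0 0 0.2;-0.1 -0.15 -12.7 0 0 0 0.2' 70
python3 -m handwheel '0 0 0 0 0 0 0.2;0 0 0 0 0 0 0.2;0 0 0 0 0 0 0.2;0 0 3 0 0 0 0.2;0 0 6 0 0 0 0.2;0 0 10 0 0 0 0.2;0 0 14 0 0 0 0.2;0 0 14 0 0 0 0.2'
python3 -m handwheel '1 3.5 0 0 0 4 0.2;2 7 0 0 0 8 0.2;3 10.5 0 0 0 12 0.2;4 14 0 0 0 16 0.2;5 17.5 0 0 0 18 0.2;6 21 0 0 0 18 0.2;8 24 0 0 0 18 0.2;8 24 0 0 0 18 0.2'
python3 -m handwheel '0 3.5 2 0 0 0 0.2;0 7 2 0 0 0 0.2;0 10 2 0 0 0 0.2;0 10 2 0 0 0 0.2;0 10 2 0 0 0 0.2'
python3 - <<'E'
from h import *
w=snap('wrist','w6.png');print(status.observe()['position'],status.observe()['tool_rot'][:,0])
cv2.imwrite('pics/w6b.png',cv2.resize(w['color'][:,:,::-1],(800,600),interpolation=cv2.INTER_CUBIC))
E
```

```text
time_s: 13.38
position: [0.4386, -0.1017, 0.005]
tool_rot: [[0.952, -0.307, 0.003], [-0.307, -0.952, -0.002], [0.003, 0.001, -1.0]]
ft_force: [-1.1, 0.2, 4.7]
grip_width: 0.0318
gripper_force: 68.5
time_s: 14.05
position: [0.4401, -0.1024, 0.1505]
tool_rot: [[0.951, -0.308, 0.012], [-0.307, -0.952, -0.006], [0.014, 0.002, -1.0]]
ft_force: [0.9, -1.0, -1.9]
grip_width: 0.032
gripper_force: 70.6
time_s: 14.72
position: [0.5193, 0.1433, 0.1436]
tool_rot: [[1.0, 0.005, 0.003], [0.005, -1.0, 0.002], [0.003, -0.002, -1.0]]
ft_force: [-1.0, -0.9, -1.9]
grip_width: 0.0318
gripper_force: 70.6
time_s: 15.13
position: [0.5169, 0.2398, 0.1633]
tool_rot: [[1.0, 0.004, 0.0], [0.004, -1.0, -0.0], [0.0, 0.0, -1.0]]
ft_force: [0.6, -0.5, -2.6]
grip_width: 0.032
gripper_force: 70.8
[0.51710568 0.23874095 0.16323674] [ 9.99997887e-01  2.04414202e-03 -2.19691834e-04]
```

View pics/w6b.png

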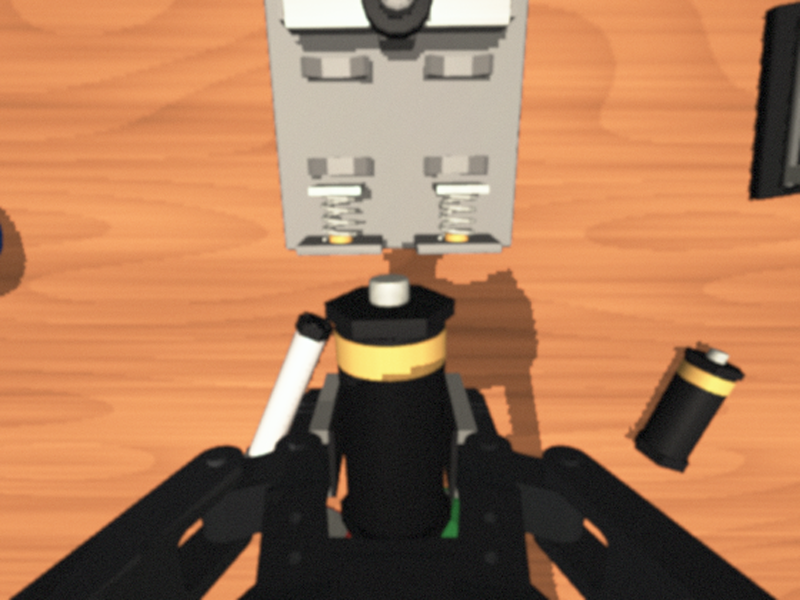

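The unit lies square in view. The spring plates' front top edges are at (308–362,185) and (437–489,184), and the lip's near edge runs along row ~27. I'm computing the seats from these.

Run:
```python
from h import *
w=load('w6.png')
p=lambda u,v,z:pix2w(w,u*.7,v*.7,z)[:2].round(4)
print('plates front top',p(308,185.5,.052),p(362,185.5,.052),p(437,184.5,.052),p(489,184.5,.052))
print('walls top rear',p(297,251,.046),p(383,251,.046),p(415,249,.046),p(511,249,.046))
print('lip edge top',p(285,26,.0435),p(510,24,.0435),'base edges rear',p(288,246,.010),p(511,243,.010),'base mid',p(272,75,.01),p(522,75,.01))
print('held',p(389,278,.163+.014),'btn',p(397,0,.062))
print('saddle f',p(302,68,.024),p(371,68,.024),p(426,66,.024),p(493,66,.024),'r',p(308,166,.024),p(373,166,.024),p(425,164,.024),p(488,164,.024))
```

```text
plates front top [0.5819 0.2866] [0.582  0.2574] [0.5826 0.2168] [0.5827 0.1886]
walls top rear [0.5447 0.2962] [0.5448 0.2463] [0.546  0.2277] [0.5462 0.1721]
lip edge top [0.6596 0.2954] [0.6608 0.1817] base edges rear [0.5406 0.3095] [0.543  0.1629] base mid [0.6422 0.3119] [0.6426 0.1649]
held [0.5638 0.2418] btn [0.6659 0.239 ]
saddle f [0.6436 0.2915] [0.6437 0.253 ] [0.6448 0.2224] [0.6449 0.185 ] r [0.5914 0.2911] [0.5915 0.2525] [0.5927 0.2216] [0.5928 0.1842]
```

```bash
python3 -m handwheel '3 -1 0 0 -7 0.5 0.2;6 -2 0 0 -14 0.5 0.2;9 -3 0 0 -21 0.5 0.2;12.1 -3.9 -2 0 -28 0.5 0.2;12.1 -3.9 -5 0 -28 0.5 0.2;12.1 -3.9 -8 0 -28 0.5 0.2;12.1 -3.9 -8 0 -28 0.5 0.2;12.1 -3.9 -8 0 -28 0.5 0.2'
python3 - <<'E'
from h import *
w=snap('wrist','w7.png');s=snap('side','d7.png');print(status.observe()['position'],status.observe()['ft_force'])
w=w['color'][:,:,::-1];s=s['color'][:,:,::-1]
c=np.zeros((420,800,3),np.uint8);c[:,:420]=cv2.resize(s[175:315,130:270],(420,420),interpolation=cv2.INTER_CUBIC);c[:285,420:]=cv2.resize(w,(380,285))
cv2.imwrite('pics/m7.png',c)
E
```

```text
time_s: 15.85
position: [0.6381, 0.1985, 0.0826]
tool_rot: [[0.884, 0.008, 0.467], [0.008, -1.0, 0.001], [0.467, 0.003, -0.884]]
ft_force: [0.8, -0.1, -1.5]
grip_width: 0.0323
gripper_force: 70.8
[0.6395759  0.19939914 0.08564776] [ 0.75379858  0.53799634 -2.37141152]
```

View pics/m7.png

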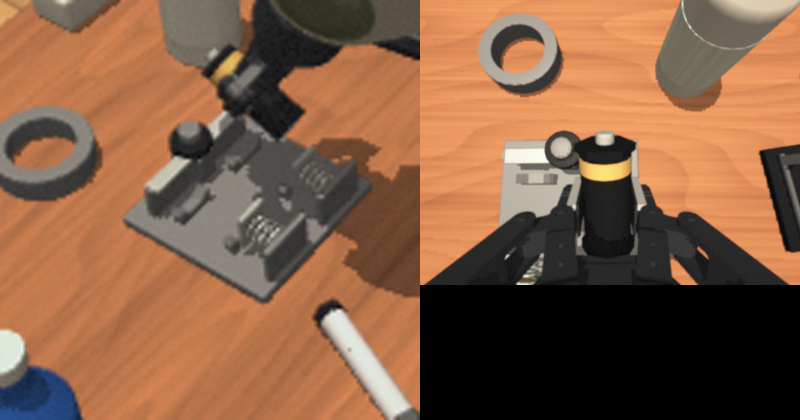

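Side and wrist views show the tilted cell over bay_r, button end up and clear of the test button. I'm lowering it and beginning the press.

```bash
python3 -m handwheel '0 0 -1 0 0 0 0.2;0 0 -2 0 0 0 0.2;0 0 -3 0 0 0 0.2;0 0 -3.8 0 0 0 0.2;0 0 -3.8 0 0 0 0.2;0 0 -3.8 0 0 0 0.2'
python3 -m handwheel '-0.3 0 -0.1 0 0 0 0.2;-0.6 0 -0.2 0 0 0 0.2;-0.9 0 -0.25 0 0 0 0.2;-0.9 0 -0.25 0 0 0 0.2'
python3 -m handwheel '-0.3 0 -0.1 0 0 0 0.2;-0.6 0 -0.15 0 0 0 0.2;-0.6 0 -0.15 0 0 0 0.2;-0.6 0 -0.15 0 0 0 0.2'
```

```text
time_s: 16.45
position: [0.6383, 0.1998, 0.0445]
tool_rot: [[0.883, 0.009, 0.468], [0.01, -1.0, 0.002], [0.468, 0.003, -0.884]]
ft_force: [0.8, -0.5, -3.1]
grip_width: 0.0315
gripper_force: 70.8
time_s: 16.78
position: [0.63, 0.2002, 0.0441]
tool_rot: [[0.881, 0.009, 0.472], [0.009, -1.0, 0.003], [0.472, 0.002, -0.881]]
ft_force: [0.6, 1.3, 2.0]
grip_width: 0.0319
gripper_force: 71.0
time_s: 17.12
position: [0.6251, 0.2005, 0.0434]
tool_rot: [[0.88, 0.009, 0.475], [0.009, -1.0, 0.004], [0.475, 0.001, -0.88]]
ft_force: [4.0, 3.8, 5.2]
grip_width: 0.0319
gripper_force: 71.2
```

```bash
python3 -m handwheel '0 0.1 0.2 0 0 0 0.2;-0.4 0.1 0.2 0 0 0 0.2;-0.8 0.1 0.2 0 0 0 0.2;-0.8 0.1 0.2 0 0 0 0.2;-0.8 0.1 0.2 0 0 0 0.2'
python3 - <<'E'
from h import *
w=snap('wrist','w8.png');s=snap('side','d8.png');print(status.observe()['position'],status.observe()['ft_force'])
w=w['color'][:,:,::-1];s=s['color'][:,:,::-1]
c=np.zeros((420,800,3),np.uint8);c[:,:420]=cv2.resize(s[175:315,130:270],(420,420),interpolation=cv2.INTER_CUBIC);c[:285,420:]=cv2.resize(w,(380,285))
cv2.imwrite('pics/m8.png',c)
E
```

```text
time_s: 17.53
position: [0.6167, 0.2007, 0.0442]
tool_rot: [[0.881, 0.009, 0.472], [0.009, -1.0, 0.002], [0.472, 0.002, -0.881]]
ft_force: [7.3, 1.1, -2.3]
grip_width: 0.0318
gripper_force: 70.5
[0.61675846 0.20073624 0.04422638] [ 7.91936761 -0.03602143 -1.91862557]
```

View pics/m8.png

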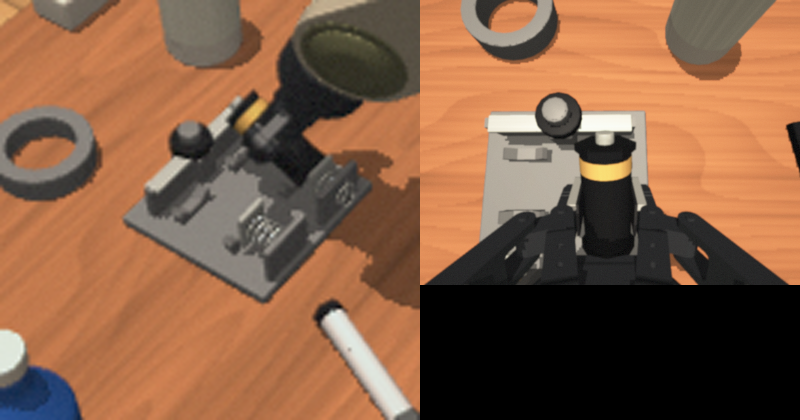

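Clean press (7.6 N, about 17 mm), with the tip behind the lip. Rolling down, half first.

```bash
python3 -m handwheel '-0.2 0 -0.5 0 6 0 0.2;-0.45 0 -1.1 0 12 0 0.2;-0.6 0 -1.4 0 16 0 0.2;-0.6 0 -1.4 0 16 0 0.2;-0.6 0 -1.4 0 16 0 0.2'
python3 -m handwheel '-0.2 0 -0.3 0 6 0 0.2;-0.4 0 -0.5 0 12 0 0.2;-0.4 0 -0.6 0 12 0 0.2;-0.4 0 -0.6 0 12 0 0.2'
```

```text
time_s: 18.05
position: [0.6116, 0.2006, 0.0298]
tool_rot: [[0.977, 0.009, 0.212], [0.009, -1.0, 0.002], [0.212, -0.001, -0.977]]
ft_force: [7.7, 1.0, -1.6]
grip_width: 0.0318
gripper_force: 70.5
time_s: 18.38
position: [0.6081, 0.2005, 0.0238]
tool_rot: [[1.0, 0.009, 0.005], [0.009, -1.0, 0.002], [0.005, -0.002, -1.0]]
ft_force: [9.0, 0.3, -0.0]
grip_width: 0.032
gripper_force: 71.0
```

```bash
python3 -m handwheel '0 0 -0.1 0 0 0 0.2;0 0 -0.2 0 0 0 0.2;0 0 -0.2 0 0 0 0.2'
python3 -m handwheel '0 0 -0.1 0 0 0 0.2;0 0 -0.2 0 0 0 0.2;0 0 -0.2 0 0 0 0.2'
python3 -m handwheel '0.2 0 0 0 0 0 0.2;0.4 0 0 0 0 0 0.2;0.4 0 0 0 0 0 0.2'
```

```text
time_s: 18.63
position: [0.6079, 0.2008, 0.0229]
tool_rot: [[1.0, 0.009, 0.007], [0.009, -1.0, 0.003], [0.007, -0.003, -1.0]]
ft_force: [9.1, 1.1, 3.7]
grip_width: 0.0319
gripper_force: 71.5
time_s: 18.88
position: [0.6081, 0.2012, 0.0218]
tool_rot: [[1.0, 0.009, 0.008], [0.009, -1.0, 0.003], [0.008, -0.003, -1.0]]
ft_force: [5.6, 1.3, 9.1]
grip_width: 0.0321
gripper_force: 72.2
time_s: 19.13
position: [0.6109, 0.2014, 0.0216]
tool_rot: [[1.0, 0.01, 0.005], [0.01, -1.0, 0.003], [0.005, -0.003, -1.0]]
ft_force: [1.4, 2.4, 11.3]
grip_width: 0.0319
gripper_force: 72.6
```

```bash
python3 -m handwheel '0.1 0 -0.1 0 0 0 0.2;0.2 0 -0.1 0 0 0 0.2;0.2 0 -0.1 0 0 0 0.2'
python3 - <<'E'
from h import *
w=snap('wrist','w9.png')
w=w['color'][:,:,::-1]
cv2.imwrite('pics/w9b.png',cv2.resize(w[120:290,60:360],None,fx=2.6,fy=2.6,interpolation=cv2.INTER_CUBIC))
E
```

```text
time_s: 19.38
position: [0.6115, 0.2016, 0.0212]
tool_rot: [[1.0, 0.01, 0.002], [0.01, -1.0, 0.003], [0.002, -0.003, -1.0]]
ft_force: [-7.1, 2.4, 19.8]
grip_width: 0.0321
gripper_force: 73.5
```

View pics/w9b.png

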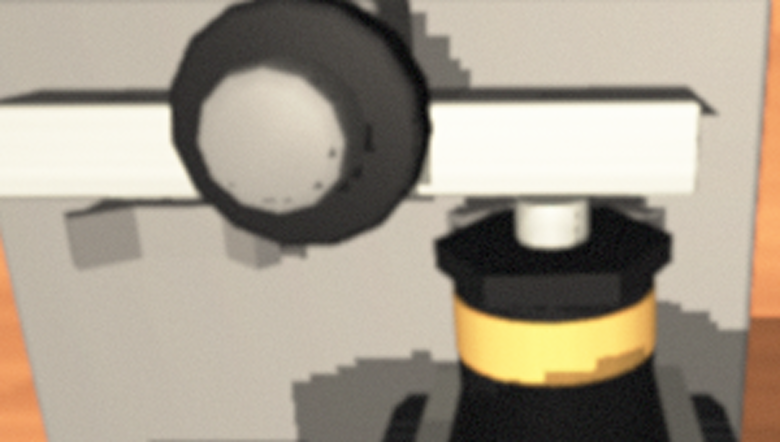

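The button tip sits right at the lip edge, level in y, but the ring riding on the front saddle holds the nose a little high. I'm backing off and dipping the nose.

```bash
python3 -m handwheel '-0.4 0 0.4 0 0 0 0.2;-0.6 0 0.9 0 6 0 0.2;-0.6 0 0.9 0 12 0 0.2;-0.6 0 0.9 0 12 0 0.2;-0.6 0 0.9 0 12 0 0.2'
python3 -m handwheel '0 0 -0.1 0 0 0 0.2;0 0 -0.2 0 0 0 0.2;0 0 -0.2 0 0 0 0.2'
python3 -m handwheel '0.2 0 0 0 0 0 0.2;0.2 0 0 0 0 0 0.2'
python3 -m handwheel '0.2 0 0 0 0 0 0.2;0.2 0 0 0 0 0 0.2'
```

```text
time_s: 19.85
position: [0.6086, 0.2012, 0.0289]
tool_rot: [[0.98, 0.009, -0.2], [0.01, -1.0, 0.004], [-0.2, -0.006, -0.98]]
ft_force: [9.6, 2.8, 5.0]
grip_width: 0.0322
gripper_force: 72.6
time_s: 20.1
position: [0.6084, 0.2014, 0.0283]
tool_rot: [[0.98, 0.009, -0.198], [0.01, -1.0, 0.004], [-0.198, -0.006, -0.98]]
ft_force: [7.4, 3.2, 13.5]
grip_width: 0.0323
gripper_force: 73.3
time_s: 20.27
position: [0.6088, 0.2014, 0.0283]
tool_rot: [[0.979, 0.009, -0.203], [0.01, -1.0, 0.003], [-0.203, -0.005, -0.979]]
ft_force: [1.1, 1.7, 15.9]
grip_width: 0.0323
gripper_force: 73.2
time_s: 20.43
position: [0.6097, 0.2014, 0.0282]
tool_rot: [[0.979, 0.009, -0.206], [0.01, -1.0, 0.003], [-0.206, -0.005, -0.979]]
ft_force: [-2.5, 0.8, 17.3]
grip_width: 0.0321
gripper_force: 73.3
```

```bash
python3 -m handwheel '0 0 0.1 0 0 0 0.2;0.2 0 0.1 0 0 0 0.2;0.2 0 0.1 0 0 0 0.2'
python3 -m handwheel '0.2 0 0 0 0 0 0.2;0.2 0 0 0 0 0 0.2'
python3 -m handwheel '0.2 0 0 0 0 0 0.2;0.2 0 0 0 0 0 0.2'
```

```text
time_s: 20.68
position: [0.6115, 0.2015, 0.0284]
tool_rot: [[0.978, 0.009, -0.206], [0.01, -1.0, 0.003], [-0.206, -0.005, -0.978]]
ft_force: [-2.3, 2.4, 13.5]
grip_width: 0.0321
gripper_force: 72.5
time_s: 20.85
position: [0.6137, 0.2015, 0.0283]
tool_rot: [[0.979, 0.009, -0.206], [0.01, -1.0, 0.003], [-0.206, -0.005, -0.979]]
ft_force: [0.1, 3.0, 10.8]
grip_width: 0.0319
gripper_force: 72.5
time_s: 21.02
position: [0.6156, 0.2015, 0.0281]
tool_rot: [[0.978, 0.009, -0.206], [0.01, -1.0, 0.003], [-0.206, -0.005, -0.978]]
ft_force: [-1.9, 2.0, 10.0]
grip_width: 0.032
gripper_force: 72.4
```

```bash
python3 -m handwheel '0 0 -0.4 0 -6 0 0.2;0 0 -0.4 0 -6 0 0.2;0 0 -0.4 0 -6 0 0.2'
python3 -m handwheel '0.1 0 -0.4 0 -5.8 0 0.2;0.1 0 -0.4 0 -5.8 0 0.2;0.1 0 -0.4 0 -5.8 0 0.2'
```

```text
time_s: 21.27
position: [0.6165, 0.2015, 0.0227]
tool_rot: [[0.995, 0.009, -0.1], [0.01, -1.0, 0.004], [-0.1, -0.004, -0.995]]
ft_force: [8.8, 5.1, -3.7]
grip_width: 0.0319
gripper_force: 70.8
time_s: 21.52
position: [0.6168, 0.2022, 0.0201]
tool_rot: [[1.0, 0.009, -0.001], [0.009, -1.0, 0.005], [-0.001, -0.005, -1.0]]
ft_force: [0.8, 7.2, 8.5]
grip_width: 0.032
gripper_force: 71.3
```

```bash
python3 -m handwheel '0 0.15 0 0 0 0 0.2;0 0.15 0 0 0 0 0.2;0 0.15 0 0 0 0 0.55;0 0.15 0 0 0 0 0.55;0 0.15 0 0 0 0 0.55;0 0.15 0 0 0 0 0.55;0 0.15 0 0 0 0 0.55'
python3 -m handwheel '0 0 2 0 0 0 0.55;0 0 5 0 0 0 0.55;0 0 9 0 0 0 0.55;-4 0 13 0 0 0 0.6;-8 0 13 0 0 0 0.75;-10 3.5 13 0 0 0 0.75;-10 3.5 13 0 0 0 0.75;-10 3.5 13 0 0 0 0.75'
python3 - <<'E'
from h import *
w=snap('wrist','w10.png');s=snap('scene','s10.png');d=snap('side','d10.png');print(status.observe()['position'])
# where would a fitted cell's features fall in wrist view
for z,x,y in[(.032,.6655,.2),(.032,.6205,.2),(.050,.5755,.2),(.0435,.6615,.2)]:print(w2pix(w,[x,y,z]).round(1))
g=cv2.cvtColor(w['color'],cv2.COLOR_RGB2GRAY)
c=w2pix(w,[.6205,.2015,.049]).astype(int);print(c)
for v in range(0,190,3):print(v,' '.join('%3d'%k for k in g[v,c[0]-16:c[0]+20:4]))
E
```

```text
time_s: 22.1
position: [0.6161, 0.2022, 0.018]
tool_rot: [[1.0, 0.009, -0.005], [0.009, -1.0, 0.002], [-0.005, -0.002, -1.0]]
ft_force: [0.1, -0.4, 0.8]
grip_width: 0.047
gripper_force: 0.0
time_s: 22.77
position: [0.5152, 0.2386, 0.1489]
tool_rot: [[1.0, 0.012, -0.003], [0.012, -1.0, 0.002], [-0.003, -0.002, -1.0]]
ft_force: [0.3, 0.4, 0.2]
grip_width: 0.0639
gripper_force: 0.0
[0.51730621 0.23675941 0.14790884]
[333.5   4.8]
[329.3  74.2]
[329.2 137.8]
[336.1   6.4]
[331  71]
0 248 248 247 247 246 246 245 245 245
3 247 247 247 247 245 245 245 243 243
6 246 246 245 244 243 243 242 241 240
9 122 120 123 128 126 119 112 111 111
12  36  66  76  80  77  67  59  59  38
15  29  66  67  65  65  60  60  62  31
18  27  64  62  63  65  59  60  56  28
21  17  28  42  56  63  51  34  28  26
24  44  62 104 126 142 115 102  73  26
27 194 210 226 234 232 221 216 205 162
30 207 216 225 234 231 222 214 210 186
33 207 216 228 233 232 222 215 208 183
36 207 216 226 234 232 221 215 206 183
39 207 216 229 234 232 222 215 206 179
42 178 169 148 138 137 122 136 162 159
45  32  27  45  59  61  48  33  31  
[... 1204 characters left out ...]
  97  94  90 121 164
141 246 243 244 246 244 243 245 244 181
144 246 244 243 244 243 241 245 241 178
147 171 228 218 212 183 149 181 180 179
150 188 187 155 170 168 178 180 179 180
153 157 159 179 175 174 179 178 179 180
156 192 219 221 212 176 166 178 177 178
159 165 179 174 178 177 175 180 178 178
162 169 163 159 154 155 174 173 172 180
165 183 217 228 215 168  94  78  79 145
168 182 221 224 189  71  65  60  65  63
171 105 126 126 111 108 109 111 109 112
174 187 186 186 186 186 186 183 185 185
177 174 175 173 173 174 175 170 172 172
180 154 157 157 157 154 157 157 156 158
183 158 155 158 157 158 164 161 161 161
186 156 159 159 157 160 161 159 161 163
189 155 159 156 158 156 157 158 157 159
```

The pixel column shows bay_r is fitted. The lip edge is at row 9 directly over the front ring with no button visible, the flat end is at row 138 as predicted, and the spring plate is behind it. Next is D.

```bash
python3 -m handwheel '-1.5 -3 0 0 0 -4 0.75;-3 -6 -2 0 0 -8 0.75;-4.5 -10 -2 0 0 -12 0.75;-6 -14 -2 0 0 -16 0.75;-7.5 -18 -2 0 0 -19 0.75;-9.1 -21 -2 0 0 -19 0.75;-9.1 -21 -2 0 0 -19 0.75;-9.1 -21 -2 0 0 -19 0.75'
python3 - <<'E'
from h import *
w=snap('wrist','w11.png');s=snap('scene','s11.png');d=snap('side','d11.png');o=status.observe();print(o['position'],o['tool_rot'][:,0])
for i in(w,s,d):print(fit(i,[.426,.026,-19]))
print(fit(s,[.428,.318,-24],'torch',.011),fit(d,[.428,.318,-24],'torch',.011))
E
```

```text
time_s: 23.58
position: [0.4258, 0.0251, 0.1282]
tool_rot: [[0.947, -0.321, -0.003], [-0.321, -0.947, 0.003], [-0.004, -0.002, -1.0]]
ft_force: [0.3, -0.1, -0.2]
grip_width: 0.0643
gripper_force: 0.0
[0.42623271 0.0274602  0.12817445] [ 0.94862849 -0.31637388 -0.00339935]
(array([  0.4297,   0.0261, -17.9807]), np.float64(0.261))
(array([  0.4243,   0.0262, -18.5945]), np.float64(0.319))
(array([  0.4257,   0.0265, -21.0545]), np.float64(0.303))
(array([  0.4266,   0.3184, -23.1621]), np.float64(0.153)) (array([  0.4281,   0.3187, -23.2675]), np.float64(0.118))
```

```bash
python3 -m handwheel '0 -0.1 -3 0 0 0 0.75;0 -0.1 -7 0 0 0 0.75;0 -0.1 -11 0 0 0 0.75;0 -0.1 -12.5 0 0 0 0.75;0 -0.1 -12.5 0 0 0 0.75;0 -0.1 -12.5 0 0 0 0.2;0 -0.1 -12.5 0 0 0 0.2;0 -0.1 -12.5 0 0 0 0.2' 70
python3 -m handwheel '0 0 0 0 0 0 0.2;0 0 0 0 0 0 0.2;0 0 0 0 0 0 0.2;0 0 3 0 0 0 0.2;0 0 6 0 0 0 0.2;0 0 10 0 0 0 0.2;0 0 14 0 0 0 0.2;0 0 14 0 0 0 0.2'
python3 -m handwheel '1.5 3.5 0 0 0 4 0.2;3 7 0 0 0 8 0.2;4.5 10.5 0 0 0 12 0.2;6 14 0 0 0 16 0.2;7.5 17.5 0 0 0 19 0.2;9 20 0 0 0 19 0.2;9 20 0 0 0 19 0.2'
python3 -m handwheel '3 1.5 0 0 -7 0 0.2;6 3 0 0 -14 0 0.2;9 4.6 0 0 -21 0 0.2;12.1 4.6 -2 0 -28 0 0.2;12.1 4.6 -5 0 -28 0 0.2;12.1 4.6 -5 0 -28 0 0.2;12.1 4.6 -5 0 -28 0 0.2'
```

```text
time_s: 24.4
position: [0.4265, 0.0265, 0.0048]
tool_rot: [[0.949, -0.316, 0.0], [-0.316, -0.949, 0.003], [-0.0, -0.003, -1.0]]
ft_force: [-0.6, 2.6, 5.9]
grip_width: 0.0318
gripper_force: 68.7
time_s: 25.07
position: [0.4283, 0.0259, 0.1503]
tool_rot: [[0.949, -0.316, 0.011], [-0.316, -0.949, 0.0], [0.01, -0.004, -1.0]]
ft_force: [0.9, -0.4, -0.9]
grip_width: 0.032
gripper_force: 70.6
time_s: 25.65
position: [0.5169, 0.2304, 0.1433]
tool_rot: [[1.0, 0.013, -0.001], [0.013, -1.0, 0.004], [-0.001, -0.004, -1.0]]
ft_force: [-1.0, -0.6, -2.0]
grip_width: 0.0316
gripper_force: 70.6
time_s: 26.23
position: [0.6354, 0.2717, 0.0923]
tool_rot: [[0.886, 0.009, 0.463], [0.01, -1.0, 0.001], [0.463, 0.004, -0.887]]
ft_force: [0.2, 0.0, -1.6]
grip_width: 0.0317
gripper_force: 70.6
```

```bash
python3 -m handwheel '0.2 0.05 -1.5 0 0 0 0.2;0.2 0.05 -3 0 0 0 0.2;0.2 0.05 -4.3 0 0 0 0.2;0.2 0.05 -4.7 0 0 0 0.2;0.2 0.05 -4.7 0 0 0 0.2'
python3 -m handwheel '-0.5 0 0 0 0 0 0.2;-1 0 0 0 0 0 0.2;-1.5 0 0 0 0 0 0.2;-2 0 0 0 0 0 0.2;-2.2 0 0 0 0 0 0.2;-2.2 0 0 0 0 0 0.2;-2.2 0 0 0 0 0 0.2'
```

```text
time_s: 26.65
position: [0.6388, 0.2725, 0.0474]
tool_rot: [[0.884, 0.009, 0.467], [0.009, -1.0, 0.002], [0.467, 0.002, -0.884]]
ft_force: [0.6, 0.3, -2.2]
grip_width: 0.0322
gripper_force: 70.6
time_s: 27.23
position: [0.6179, 0.2728, 0.0483]
tool_rot: [[0.882, 0.01, 0.471], [0.009, -1.0, 0.003], [0.471, 0.002, -0.882]]
ft_force: [7.5, -2.0, -0.4]
grip_width: 0.0319
gripper_force: 70.5
```

```bash
python3 -m handwheel '-0.05 0 -0.4 0 0 0 0.2;-0.25 0 -0.9 0 6 0 0.2;-0.5 0 -1.5 0 12 0 0.2;-0.65 0 -1.8 0 16 0 0.2;-0.65 0 -1.8 0 16 0 0.2;-0.65 0 -1.8 0 16 0 0.2'
python3 -m handwheel '-0.2 0 -0.3 0 6 0 0.2;-0.35 0 -0.4 0 12 0 0.2;-0.35 0 0 0 18 0 0.2;-0.4 0 0.2 0 24 0 0.2;-0.4 0 0.2 0 24 0 0.2;-0.4 0 0.2 0 24 0 0.2'
```

```text
time_s: 27.73
position: [0.6125, 0.273, 0.0297]
tool_rot: [[0.978, 0.009, 0.21], [0.008, -1.0, 0.004], [0.21, -0.002, -0.978]]
ft_force: [8.3, 0.8, -1.6]
grip_width: 0.0317
gripper_force: 70.5
time_s: 28.23
position: [0.6087, 0.2723, 0.0311]
tool_rot: [[0.979, 0.008, -0.206], [0.008, -1.0, 0.003], [-0.206, -0.004, -0.979]]
ft_force: [7.9, -2.3, 2.5]
grip_width: 0.0322
gripper_force: 71.3
```

```bash
python3 -m handwheel '0 0 -0.15 0 0 0 0.2;0 0 -0.3 0 0 0 0.2;0 0 -0.3 0 0 0 0.2'
python3 -m handwheel '0.2 0 0 0 0 0 0.2;0.4 0 0 0 0 0 0.2;0.4 0 0 0 0 0 0.2'
python3 -m handwheel '0.15 0 0 0 0 0 0.2;0.3 0 0 0 0 0 0.2;0.3 0 0 0 0 0 0.2'
```

```text
time_s: 28.48
position: [0.6082, 0.2727, 0.0295]
tool_rot: [[0.979, 0.008, -0.204], [0.009, -1.0, 0.003], [-0.204, -0.005, -0.979]]
ft_force: [5.5, -1.8, 5.2]
grip_width: 0.032
gripper_force: 71.9
time_s: 28.73
position: [0.6116, 0.2727, 0.0294]
tool_rot: [[0.979, 0.008, -0.206], [0.009, -1.0, 0.003], [-0.206, -0.004, -0.979]]
ft_force: [5.0, -2.1, 6.7]
grip_width: 0.0322
gripper_force: 71.7
time_s: 28.98
position: [0.6142, 0.2727, 0.0294]
tool_rot: [[0.978, 0.008, -0.207], [0.009, -1.0, 0.002], [-0.207, -0.004, -0.978]]
ft_force: [3.5, -1.4, 6.0]
grip_width: 0.0321
gripper_force: 71.7
```

```bash
python3 -m handwheel '0.15 0 0 0 0 0 0.2;0.15 0 -0.5 0 -6 0 0.2;0.15 0 -0.5 0 -6 0 0.2;0.15 0 -0.5 0 -6 0 0.2'
python3 -m handwheel '0.1 0 -0.4 0 -5.9 0 0.2;0.1 0 -0.4 0 -5.9 0 0.2;0.1 0 -0.4 0 -5.9 0 0.2'
```

```text
time_s: 29.32
position: [0.6166, 0.2733, 0.0233]
tool_rot: [[0.995, 0.009, -0.1], [0.009, -1.0, 0.004], [-0.1, -0.005, -0.995]]
ft_force: [11.8, 1.5, -5.5]
grip_width: 0.0316
gripper_force: 71.4
time_s: 29.57
position: [0.6169, 0.2727, 0.0198]
tool_rot: [[1.0, 0.009, 0.0], [0.009, -1.0, 0.002], [0.0, -0.002, -1.0]]
ft_force: [6.9, -0.8, -0.9]
grip_width: 0.032
gripper_force: 71.9
```

```bash
python3 -m handwheel '0.2 0 -0.1 0 0 0 0.2;0.2 0 -0.1 0 0 0 0.2'
python3 -m handwheel '0.15 0 0 0 0 0 0.2;0.15 0 0 0 0 0 0.2'
```

```text
time_s: 29.73
position: [0.6173, 0.2727, 0.0195]
tool_rot: [[1.0, 0.009, -0.006], [0.009, -1.0, 0.002], [-0.006, -0.002, -1.0]]
ft_force: [-3.0, -3.8, 11.4]
grip_width: 0.0317
gripper_force: 73.6
time_s: 29.9
position: [0.618, 0.2727, 0.0195]
tool_rot: [[1.0, 0.009, -0.007], [0.009, -1.0, 0.001], [-0.007, -0.001, -1.0]]
ft_force: [-7.3, -5.4, 14.2]
grip_width: 0.0319
gripper_force: 73.6
```

```bash
python3 -m handwheel '-0.1 -0.05 0.05 0 0 0 0.2;-0.1 -0.05 0.05 0 0 0 0.55;-0.1 -0.05 0.05 0 0 0 0.55;-0.1 -0.05 0.05 0 0 0 0.55;-0.1 -0.05 0.05 0 0 0 0.55;-0.1 -0.05 0.05 0 0 0 0.55'
python3 -m handwheel '0 0 2 0 0 0 0.55;0 0 5 0 0 0 0.55;0 0 9 0 0 0 0.55;-4 0 13 0 0 0 0.6;-8 -2 13 0 0 0 0.75;-10 -3.5 13 0 0 0 0.75;-10 -3.5 13 0 0 0 0.75;-10 -3.5 13 0 0 0 0.75'
python3 - <<'E'
from h import *
w=snap('wrist','w12.png');s=snap('scene','s12.png');print(status.observe()['position'])
g=cv2.cvtColor(w['color'],cv2.COLOR_RGB2GRAY)
A=w2pix(w,[.6205,.2025,.049]).astype(int);B=w2pix(w,[.6205,.2725,.049]).astype(int);print(A,B)
for v in list(range(0,50,3))+list(range(114,174,4)):print(v,' '.join('%3d'%k for k in g[v,B[0]-16:B[0]+20:5]),'|',' '.join('%3d'%k for k in g[v,A[0]-16:A[0]+20:5]))
E
```

```text
time_s: 30.4
position: [0.6178, 0.2723, 0.0176]
tool_rot: [[1.0, 0.009, -0.006], [0.009, -1.0, 0.002], [-0.006, -0.002, -1.0]]
ft_force: [-0.4, -0.3, -0.3]
grip_width: 0.0469
gripper_force: 0.0
time_s: 31.07
position: [0.5166, 0.2368, 0.1484]
tool_rot: [[1.0, 0.009, -0.006], [0.009, -1.0, 0.002], [-0.006, -0.002, -1.0]]
ft_force: [0.9, -1.2, 1.0]
grip_width: 0.064
gripper_force: 0.0
[0.51887318 0.23745181 0.14814181]
[326  73] [226  72]
0 249 249 250 250 250 251 250 250 | 250 249 249 249 249 247 247 247
3 250 250 250 250 251 251 251 251 | 250 250 250 250 249 249 249 248
6 249 249 249 250 250 251 251 250 | 249 249 248 247 247 247 246 245
9 244 244 244 244 245 244 244 243 | 230 226 221 216 211 209 203 200
12  90  86 111 187 111  79  76  74 |  55  66 100 111 101  61  56  52
15  68  70  74  91  79  75  31  46 |  30  70  67  69  67  73  64  30
18  70  75  74  73  73  74  19  23 |  20  69  64  70  65  68  64  26
21  68  69  70  69  67  68  21  25 |  21  55  57  64  62  46  45  25
24  26  39  51  59  43  26  20  24 |  22  31  49  72  71  47  33  18
27  90 133 183 196 152 114  69  32 |  99 1
[... 859 characters left out ...]

134  27  51  67  68  68  73  75  25 |  44  71  68  69  68  66  20 101
138  38  44  67  67  70  72  69  23 |  42  64  65  67  61  63  44 140
142 221 222 223 230 232 230 236 237 | 245 248 247 248 245 247 246 185
146 241 248 248 247 248 247 249 250 | 242 241 238 238 232 240 241 184
150 187 187 185 194 224 222 178 136 | 158 214 201 201 179 186 187 185
154 188 189 158 160 140 158 156 189 | 178 167 181 184 184 187 184 186
158 188 186 185 210 224 217 183 125 | 169 212 217 223 182 186 186 186
162 189 188 155 158 109 163 181 181 | 142 180 179 177 183 183 187 186
166 120 121 120 218 222 214 172 120 | 146 218 228 216 169  87  91 156
170  68  65 103 153 225 222 146  66 | 104 209 228 178  63  67  66  64
```

Both bays show the same signature (lip row ~10 over the ring, flat end row ~140). Next I'm locating the test button.

```bash
python3 -m handwheel '4 0 0 0 0 0 0;8 0 0 0 0 0 0;8 0 0 0 0 0 0;8 0 0 0 0 0 0'
python3 - <<'E'
from h import *
w=load('w9.png');print(pix2w(w,60+272/2.6,120+140/2.6,.062))
w=load('w8.png') # m8 panel: (559,110)
print(pix2w(w,(557-420)*560/380,(109)*420/285,.062))
w=snap('wrist','w13.png');print(status.observe()['position'])
c=w2pix(w,[.673,.2375,.062]);print(c)
x,y=int(c[0])-45,int(c[1])-45
hsv=cv2.cvtColor(w['color'],cv2.COLOR_RGB2HSV)
# dark collar / light cap: find circles
g=cv2.cvtColor(w['color'],cv2.COLOR_RGB2GRAY)
for k in range(int(c[1])-44,int(c[1])+48,4):print(k,' '.join('%3d'%t for t in g[k,int(c[0])-48:int(c[0])+52:5]))
E
```

```text
time_s: 31.5
position: [0.6002, 0.2372, 0.1463]
tool_rot: [[1.0, 0.008, -0.006], [0.008, -1.0, 0.002], [-0.006, -0.002, -1.0]]
ft_force: [-1.2, -0.2, -0.5]
grip_width: 0.0158
gripper_force: 0.0
[0.67206846 0.23855379 0.062     ]
[0.6714972  0.23710246 0.062     ]
[0.59887712 0.23739277 0.14664115]
[276.72313771 120.26408292]
76 172 172 175 174 174 175 175 177 177 177 179 178 178 180 180 180 179 181 180 178
80 171 174 174 174 175 175 178 177 178 178 179 180 180 178 180 181 178 179 181 179
84 176 177 178 178 177 176 178 180 179 180 181 181 181 178 172 172 171 173 174 173
88 173 174 174 175 174 175 170 168 167 164 167 167 167 166 167 167 172 167 168 170
92 172 175 172 172 163 164 164 168 166 169 171 168 171 172 175 172 172 172 176 174
96 172 162 163 161 163 165 166 156 125  79  98 146 168 166 169 171 169 171 172 171
100 185 183 188 186 188 184 173  70  81  82  81  76 109 191 190 190 195 194 191 193
104 199 200 197 198 200 197  68  83  83  81  80  78  74 121 198 198 196 197 198 198
108 199 199 197 197 198 138  80  78  97 138 111  75  77  67 195 197 195 197 195 197
112 197 197 201 196 197
[... 452 characters left out ...]
  66 247 252 251 251 251 250
136 243 243 244 242 242 227  63  69  56  93  76  68  66  79 242 241 237 234 232 231
140 211 170  40  10  28 100 115  61  66  68  66  65  46 147  44  14  14 105 171 142
144  64  65  69  17  27  22 136 166  82  60  60  95 136 176  25  27  48  69  64  64
148  66  66  64  24  19  76 132 192 193 195 190 194 192 155  62  30  48  60  65  63
152  90  97 102 123 131  86 134 192 193 192 193 193 191 152 122 152 155 138 148 148
156 236 231 222 205 170  87 133 192 193 191 192 188 193 157 129 192 219 228 236 235
160 237 232 221 208 171 104 182 190 193 190 191 192 191 191 136 195 219 228 236 235
164 237 232 222 203 149  96 187 189 189 190 190 190 190 189  93 175 215 225 235 233
```

```bash
python3 -m handwheel '4 0 0 0 0 0 0;7.3 0.05 0 0 0 0 0;7.3 0.05 -3 0 0 0 0;7.3 0.05 -6 0 0 0 0;7.3 0.05 -7.5 0 0 0 0;7.3 0.05 -7.5 0 0 0 0;7.3 0.05 -7.5 0 0 0 0'
python3 -m handwheel '0 0 -0.4 0 0 0 0;0 0 -0.8 0 0 0 0;0 0 -1.2 0 0 0 0;0 0 -1.2 0 0 0 0'
python3 -m handwheel '0 0 -0.2 0 0 0 0;0 0 -0.4 0 0 0 0;0 0 -0.4 0 0 0 0;0 0 -0.4 0 0 0 0'
```

```text
time_s: 32.13
position: [0.6706, 0.2381, 0.0728]
tool_rot: [[1.0, 0.01, -0.006], [0.01, -1.0, 0.002], [-0.006, -0.002, -1.0]]
ft_force: [0.8, -0.5, 1.4]
grip_width: -0.0003
gripper_force: 0.0
time_s: 32.47
position: [0.6711, 0.2379, 0.0609]
tool_rot: [[1.0, 0.009, -0.004], [0.009, -1.0, 0.002], [-0.004, -0.002, -1.0]]
ft_force: [-0.0, 0.2, 1.9]
grip_width: 0.0002
gripper_force: 1.0
time_s: 32.8
position: [0.6712, 0.2379, 0.0573]
tool_rot: [[1.0, 0.009, -0.005], [0.009, -1.0, 0.002], [-0.004, -0.002, -1.0]]
ft_force: [-1.0, 0.7, 4.2]
grip_width: 0.0001
gripper_force: 2.1
```

```bash
python3 -m handwheel '0 0 -0.15 0 0 0 0;0 0 -0.3 0 0 0 0;0 0 -0.3 0 0 0 0;0 0 -0.3 0 0 0 0'
python3 -m handwheel '0 0 -0.1 0 0 0 0;0 0 -0.2 0 0 0 0;0 0 -0.2 0 0 0 0;0 0 -0.2 0 0 0 0'
```

```text
time_s: 33.13
position: [0.6713, 0.2379, 0.0559]
tool_rot: [[1.0, 0.009, -0.003], [0.01, -1.0, 0.002], [-0.003, -0.002, -1.0]]
ft_force: [-4.3, -0.7, 15.0]
grip_width: 0.0001
gripper_force: 7.2
time_s: 33.47
position: [0.6713, 0.2379, 0.0557]
tool_rot: [[1.0, 0.01, -0.002], [0.01, -1.0, 0.002], [-0.002, -0.002, -1.0]]
ft_force: [-9.0, -2.6, 24.6]
grip_width: -0.0001
gripper_force: 12.2
```

The button bottomed out at z = 0.056 (62 − 6 mm) with 25 N. Releasing it and going to the torch.

```bash
python3 -m handwheel '0 0 1 0 0 0 0;0 0 4 0 0 0 0;0 0 8 0 0 0 0;-3 1 9 0 0 -4 0.4;-6 2 9 0 0 -8 0.75;-10 3 9 0 0 -12 0.75;-14 4 9 0 0 -16 0.75;-17 5 9 0 0 -20 0.75'
python3 -m handwheel '-4 1 -2 0 0 -4 0.75;-7.4 2.8 -2 0 0 -4 0.75;-7.4 3 -2 0 0 -4 0.75;-7.4 3 -2 0 0 -4 0.75'
python3 - <<'E'
from h import *
w=snap('wrist','w14.png');s=snap('scene','s14.png');d=snap('side','d14.png');o=status.observe();print(o['position'],o['tool_rot'][:,0])
for i in(w,s,d):print(fit(i,[.4275,.3185,-23.3],'torch',.011))
E
```

```text
time_s: 34.13
position: [0.4978, 0.2878, 0.1414]
tool_rot: [[0.942, -0.336, -0.006], [-0.336, -0.942, 0.003], [-0.007, -0.001, -1.0]]
ft_force: [1.0, 0.3, 0.3]
grip_width: 0.0603
gripper_force: 0.0
time_s: 34.47
position: [0.4253, 0.3186, 0.1217]
tool_rot: [[0.918, -0.396, -0.005], [-0.396, -0.918, 0.004], [-0.006, -0.001, -1.0]]
ft_force: [0.7, -0.4, 0.2]
grip_width: 0.0638
gripper_force: 0.0
[0.42802742 0.31750297 0.12181052] [ 0.9170873  -0.39866013 -0.00458152]
(array([  0.4333,   0.3169, -22.3079]), np.float64(0.102))
(array([  0.4275,   0.3179, -23.8536]), np.float64(0.176))
(array([  0.4291,   0.3183, -23.679 ]), np.float64(0.618))
```

```bash
python3 -m handwheel '0 0 -3 0 0 0 0.75;0 0 -7 0 0 0 0.75;0 0 -10.5 0 0 0 0.75;0 0 -11.9 0 0 0 0.75;0 0 -11.9 0 0 0 0.75;0 0 -11.9 0 0 0 0.05;0 0 -11.9 0 0 0 0.05;0 0 -11.9 0 0 0 0.05' 60
python3 -m handwheel '0 0 0 0 0 0 0.05;0 0 0 0 0 0 0.05;0 0 0 0 0 0 0.05;0 0 0 0 0 0 0.05;0 0 3 0 0 0 0.05;0 0 7 0 0 0 0.05;0 0 11 0 0 0 0.05;0 0 14 0 0 0 0.05'
python3 -m handwheel '1 -3 0 0 0 5 0.05;2 -7 0 0 0 10 0.05;3 -11 0 0 0 15 0.05;4 -15 0 0 0 20 0.05;5 -19 0 0 0 25 0.05;6 -23 0 0 0 30 0.05;8 -26 0 0 0 33.5 0.05;8 -26 0 0 0 33.5 0.05'
python3 -m handwheel '1 -3 0 0 0 0 0.05;2 -7 0 0 0 0 0.05;2 -8.8 0 0 0 0 0.05;2 -8.8 0 0 0 0 0.05;2 -8.8 0 0 0 0 0.05'
python3 - <<'E'
from h import *
w=snap('wrist','w15.png');o=status.observe();print(o['position'],o['tool_rot'][:,0])
cv2.imwrite('pics/w15b.png',cv2.resize(w['color'][:,:,::-1],(800,600),interpolation=cv2.INTER_CUBIC))
m=(w['color'].max(2)<70);ys,xs=np.where(m[:200]);print(len(xs),xs.min(),xs.max(),ys.min(),ys.max())
E
```

```text
time_s: 35.28
position: [0.4281, 0.318, 0.0043]
tool_rot: [[0.917, -0.399, -0.001], [-0.399, -0.917, 0.005], [-0.003, -0.004, -1.0]]
ft_force: [0.0, 0.7, -0.2]
grip_width: 0.028
gripper_force: 0.0
time_s: 35.95
position: [0.4273, 0.318, 0.1469]
tool_rot: [[0.917, -0.398, -0.0], [-0.398, -0.917, 0.006], [-0.002, -0.005, -1.0]]
ft_force: [0.8, 1.1, -2.2]
grip_width: 0.0198
gripper_force: 59.0
time_s: 36.62
position: [0.51, 0.0526, 0.1438]
tool_rot: [[0.985, 0.172, -0.001], [0.172, -0.985, -0.001], [-0.002, 0.0, -1.0]]
ft_force: [-0.7, -0.3, -0.4]
grip_width: 0.0198
gripper_force: 59.2
time_s: 37.03
position: [0.5269, -0.0307, 0.1433]
tool_rot: [[0.985, 0.172, -0.005], [0.172, -0.985, 0.001], [-0.005, -0.002, -1.0]]
ft_force: [-0.1, 0.8, -1.8]
grip_width: 0.0198
gripper_force: 59.3
[ 0.52676721 -0.02977989  0.14327623] [ 0.98476254  0.17383943 -0.00475246]
16043 0 559 0 199
```

View pics/w15b.png

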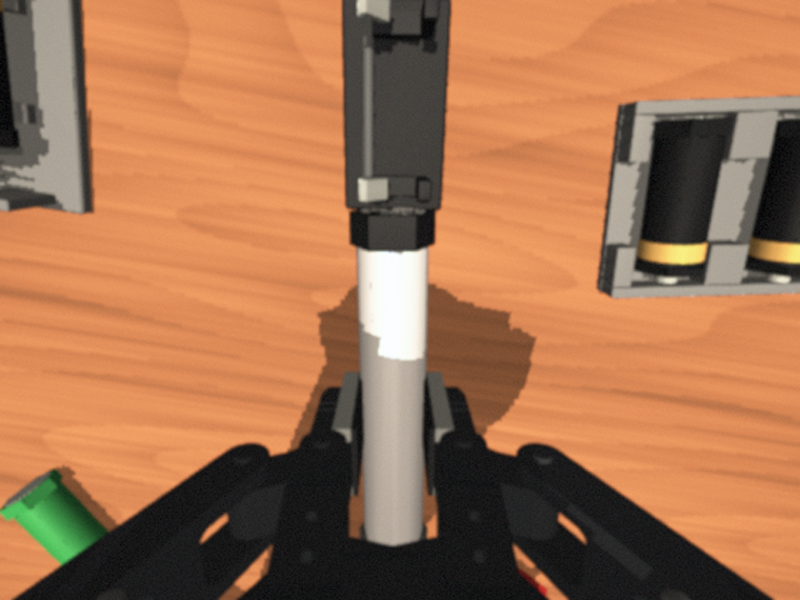

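The torch is held centred (tip px (392,230)) and parallel to the clip. The near fork's jaw inner edge is at px 388 and the prong's inner edge at ~416 (row 188), and the base edges at row 207 are 346 and 441. I'm computing the slot position.

Run:
```python
from h import *
w=load('w15.png');o=status.observe()
p=lambda u,v,z:pix2w(w,u*.7,v*.7,z)[:2]
R=o['tool_rot'];T=o['position'][:2]
L=lambda q:((q-T)@np.array([[.985,-.172],[.172,.985]])*1000).round(1) # along, left
print('base',[L(p(*a,.010)) for a in[(346,207),(441,207),(344,100),(446,100)]])
print('jaw in top',L(p(388,189,.060)),L(p(359,189,.06)),'far jaw',L(p(391,10,.06)),L(p(358,10,.06)))
print('prong',L(p(416,186,.052)),L(p(431,186,.052)),'far prong',L(p(424,18,.052)),L(p(437,18,.052)))
print('torch tip',L(p(392.5,212,.151)),L(p(359,340,.151)),L(p(427,340,.151)))
g=cv2.cvtColor(w['color'],cv2.COLOR_RGB2GRAY)
for r in(127,131,135,139):print(r,g[r,248:310:2])
for r in(5,10,15,20):print(r,g[r,248:320:2])
```

```text
base [array([50.8, 27.9]), array([ 50.8, -28.8]), array([109.4,  27.1]), array([109.3, -29.6])]
jaw in top [65.   2.2] [65.  16.2] far jaw [139.8   0.7] [139.9  14.9]
prong [ 65.9 -11.6] [ 65.9 -19.1] far prong [138.8 -14. ] [138.8 -19.9]
torch tip [65.4 -0.1] [24.8 10.7] [ 24.9 -11.1]
127 [ 64 130 216 209 191 161 159 161 161 162 166 150  74  72  74  75  72  67
  73  74  72  56  27  55  55  55  50  53  64  65  57]
131 [ 64 116 209 218 198 167 169 168 169 169 169 154  68  69  69  72  70  75
  70  72  69  52  30  66  69  69  62  53  63  63  65]
135 [ 65 113 205 217 194 168 163 165 163 165 165 151  75  68  71  73  72  67
  70  69  66  49  34  65  71  62  58  55  64  62  72]
139 [ 66  95 183 203 185 160 152 142 137 130 126  99  43  47  60  65  64  66
  64  59  55  56  41  50  50  48  52  55  63  60  72]
5 [ 79 185 207 204 182 159 159 159 160 161 163 161 120  71  70  66  68  67
  68  72  71  69  69  59  28  63  70  68  68  52  58  67  66  60 144 165]
10 [ 71 132 119  92  77  89 114 141 149 158 160 159 121  76  70  72  74  74
  73  74  75  72  70  46  27  61  70  69  64  49  63  65  65  60 141 165]
15 [ 68  71  67  66  67  67  54  39  48  57  60  74  63  43  70  75  72  75
  73  76  72  75  74  47  13   9  10  12  15  55  68  68  65  76 153 165]
20 [ 70  69  71  72  68  71  47  38  35  34  38  30  32  50  74  74  72  74
  74  73  73  74  71  47   9  17  11   5  35  63  71  64  63  93 164 168]
```

```bash
python3 -m handwheel '3.5 0.6 0 0 0 0 0.05;7 1.1 0 0 0 -0.7 0.05;10.4 1.7 0 0 0 -0.7 0.05;10.4 1.7 -3 0 0 -0.7 0.05;10.4 1.7 -6 0 0 -0.7 0.05;10.4 1.7 -7 0 0 -0.7 0.05;10.4 1.7 -7 0 0 -0.7 0.05'
python3 -m handwheel '0 0 -0.4 0 0 0 0.05;0 0 -0.8 0 0 0 0.05;0 0 -1 0 0 0 0.05;0 0 -1 0 0 0 0.05'
python3 -m handwheel '0 0 -0.4 0 0 0 0.05;0 0 -0.8 0 0 0 0.05;0 0 -1 0 0 0 0.05;0 0 -1 0 0 0 0.05'
```

```text
time_s: 37.67
position: [0.6294, -0.0117, 0.0705]
tool_rot: [[0.986, 0.164, -0.011], [0.164, -0.987, 0.003], [-0.011, -0.004, -1.0]]
ft_force: [0.5, 0.9, -0.9]
grip_width: 0.0193
gripper_force: 59.3
time_s: 38.0
position: [0.6311, -0.0132, 0.0635]
tool_rot: [[0.987, 0.162, -0.004], [0.162, -0.987, 0.001], [-0.004, -0.002, -1.0]]
ft_force: [0.1, 0.1, -1.6]
grip_width: 0.0196
gripper_force: 59.3
time_s: 38.33
position: [0.6311, -0.0135, 0.0526]
tool_rot: [[0.987, 0.162, -0.005], [0.162, -0.987, 0.001], [-0.005, -0.002, -1.0]]
ft_force: [-0.2, -0.3, -0.4]
grip_width: 0.0196
gripper_force: 59.3
```

```bash
python3 -m handwheel '0 0 -0.4 0 0 0 0.05;0 0 -0.8 0 0 0 0.05;0 0 -0.8 0 0 0 0.05'
python3 -m handwheel '0 0 -0.4 0 0 0 0.05;0 0 -0.8 0 0 0 0.05;0 0 -0.8 0 0 0 0.05'
python3 -m handwheel '0 0 -0.4 0 0 0 0.05;0 0 -0.8 0 0 0 0.05;0 0 -0.8 0 0 0 0.05'
```

```text
time_s: 38.58
position: [0.6315, -0.0137, 0.0449]
tool_rot: [[0.987, 0.162, -0.004], [0.162, -0.987, 0.001], [-0.004, -0.001, -1.0]]
ft_force: [1.9, -2.3, -0.1]
grip_width: 0.0195
gripper_force: 59.3
time_s: 38.83
position: [0.6303, -0.0131, 0.0354]
tool_rot: [[0.987, 0.162, -0.008], [0.162, -0.987, 0.002], [-0.007, -0.003, -1.0]]
ft_force: [1.6, -0.8, -2.8]
grip_width: 0.0201
gripper_force: 59.2
time_s: 39.08
position: [0.6303, -0.0128, 0.0276]
tool_rot: [[0.987, 0.162, -0.008], [0.162, -0.987, 0.002], [-0.007, -0.003, -1.0]]
ft_force: [0.1, 0.4, -1.5]
grip_width: 0.0193
gripper_force: 59.3
```

```bash
python3 -m handwheel '0 0 -0.2 0 0 0 0.05;0 0 -0.2 0 0 0 0.05'
python3 -m handwheel '0 0 -0.2 0 0 0 0.05;0 0 -0.2 0 0 0 0.05'
python3 - <<'E'
from h import *
snap('scene','s16.png');snap('side','d16.png');snap('wrist','w16.png')
E
```

```text
time_s: 39.25
position: [0.6308, -0.0129, 0.0272]
tool_rot: [[0.987, 0.163, -0.006], [0.163, -0.987, 0.002], [-0.005, -0.003, -1.0]]
ft_force: [-1.4, 0.6, 1.5]
grip_width: 0.0195
gripper_force: 59.9
time_s: 39.42
position: [0.6309, -0.0129, 0.027]
tool_rot: [[0.987, 0.163, -0.005], [0.163, -0.987, 0.001], [-0.004, -0.002, -1.0]]
ft_force: [-6.6, 1.2, 17.1]
grip_width: 0.0196
gripper_force: 61.4
```

```bash
python3 -m handwheel '0 0 0.1 0 0 0 0.05;0 0 0.1 0 0 0 0.42;0 0 0.1 0 0 0 0.42;0 0 0.1 0 0 0 0.42;0 0 0.1 0 0 0 0.42'
python3 -m handwheel '0 0 2 0 0 0 0.42;0 0 5 0 0 0 0.42;0 0 9 0 0 0 0.42;0 0 13 0 0 0 0.5;-4 0 16 0 0 0 0.5;-8 0 16 0 0 0 0.5;-11 0 16 0 0 0 0.5;-11 0 16 0 0 0 0.5'
python3 - <<'E'
from h import *
w=snap('wrist','w17.png');s=snap('scene','s17.png');d=snap('side','d17.png');o=status.observe();print(o['position'],o['tool_rot'][:,0])
c0=np.array([.6315,-.0135]);ax=np.array([.986,.163]);n=np.array([-.163,.986])
for nm,i in(('w',w),('s',s),('d',d)):
    print(nm,'pred centre',w2pix(i,[*c0,.045]),[w2pix(i,[*(c0+k*ax),.034]).round(0) for k in(-.065,.065)])
    hsv=cv2.cvtColor(i['color'],cv2.COLOR_RGB2HSV);m=((hsv[...,1]<45)&(hsv[...,2]>140)).astype(np.uint8)
    n_,l,st,ce=cv2.connectedComponentsWithStats(m)
    for k in range(1,n_):
        if st[k,4]>40 and abs(ce[k]-w2pix(i,[*c0,.045])).max()<60:
            print('  ',st[k],pix2w(i,*ce[k],.04).round(4))
g=cv2.cvtColor(w['color'],cv2.COLOR_RGB2GRAY)
c=w2pix(w,[*c0,.045]).astype(int)
for r in range(c[1]-84,c[1]+90,6):print(r,' '.join('%3d'%k for k in g[max(r,0),c[0]-45:c[0]+48:4]))
E
```

```text
time_s: 39.98
position: [0.631, -0.0132, 0.0255]
tool_rot: [[0.987, 0.162, -0.006], [0.162, -0.987, 0.001], [-0.005, -0.002, -1.0]]
ft_force: [0.0, 0.2, -0.4]
grip_width: 0.0356
gripper_force: 0.0
time_s: 40.65
position: [0.515, -0.0121, 0.1858]
tool_rot: [[0.987, 0.162, -0.01], [0.162, -0.987, 0.002], [-0.01, -0.004, -1.0]]
ft_force: [0.5, 0.1, 0.4]
grip_width: 0.0425
gripper_force: 0.0
[ 0.52160119 -0.01341863  0.18619254] [ 0.98678733  0.16197321 -0.00392878]
w pred centre [301.37291579  62.62924396] [array([299., 143.]), array([302., -28.])]
   [ 278    0   36  144 3622] [ 0.6284 -0.0117  0.04  ]
s pred centre [272.84807664 261.80692724] [array([259., 246.]), array([287., 284.])]
   [261 246  26  34 212] [ 0.6318 -0.013   0.04  ]
d pred centre [264.69107472 173.45617892] [array([286., 183.]), array([244., 170.])]
   [196 113  30  28 271] [ 0.906 -0.103  0.04 ]
   [228 128  19  12 182] [ 0.8082 -0.1165  0.04  ]
   [246 168  37  16 172] [ 0.6325 -0.0102  0.04  ]
-22 165 162 163 118 118 114 181 209 160 160 182 251 251 247 213 123  63  62  88 156 165 164 163 163
-16 165 162 163 118 1
[... 2058 characters left out ...]

110 165 161 158  63  70  71 158 121 202 236 252 252 249 211  47  48  52  61 159 162 163 159 160 159
116 163 164 166  65  72  72 216 185 169 165 252 252 249 205  20  69  57  60 156 161 165 168 168 169
122 176 172 172  65  72  72 197 172 164 173 252 252 248 199  28  56  51  64 164 161 158 159 157 154
128 169 169 165  63  70  67  69  62 226 250 252 252 246 182  68  62  62  71 170 171 169 167 167 167
134 177 176 173 173 173 172 170  98  82 135 139 137 141  77 150 170 169 170 170 168 166 165 162 159
140 166 165 167 170 173 174 178 100  80 134 138 141 139  73 151 165 163 171 172 172 171 172 170 170
146 170 172 172 173 170 173 172 169 169 172 167 157 174 177 178 174 177 175 172 170 167 165 165 168
```

The torch is home. Both jaw noses overlap the rod in the image, and its end is at row 142 against 143 predicted. A last numeric check that the tray, bays and bystanders are unchanged, then I hand in.

Run:
```python
from h import *
a=load('s17.png')['color'].astype(int)
df=lambda f,x0,y0,x1,y1:(abs(a-load(f)['color'].astype(int))[y0:y1,x0:x1].max(2)>50).sum()
print('tray',df('s5.png',120,255,235,345),'unit',df('s12.png',318,195,405,262),'jar',df('s0.png',250,292,290,340),'cleaner',df('s0.png',325,245,368,320),'soft',df('s0.png',428,130,472,200))
# dark blobs on open bench where cells used to be
s=load('s17.png')
for n,p in dict(A=(.433,-.397),B=(.4,-.25),C=(.438,-.102),D=(.425,.026),E=(.431,.1585),T=(.428,.318)).items():
    u=w2pix(s,[*p,.017]).astype(int);print(n,s['color'][u[1],u[0]],end=' ')
```

```text
tray 80 unit 580 jar 2 cleaner 10 soft 0
A [219 123  55] B [231 131  60] C [132  73  35] D [233 133  60] E [230 130  57] T [234 136  60]
```

```bash
python3 -m handwheel '0 4 0 0 0 -4 0.75;0 8 0 0 0 -8.8 0.75;0 12 -2 0 0 -8.8 0.75;0 16 -3.8 0 0 -8.8 0.75;0 20 -3.8 0 0 -8.8 0.75;-0.1 25.1 -3.8 0 0 -8.8 0.75;-0.1 25.1 -3.8 0 0 -8.8 0.75;-0.1 25.1 -3.8 0 0 -8.8 0.75'
python3 - <<'E'
from h import *
w=snap('wrist','w18.png');s=snap('scene','s18.png');o=status.observe();print(o['position'],o['tool_rot'][:,0])
g=cv2.cvtColor(w['color'],cv2.COLOR_RGB2GRAY)
A=w2pix(w,[.6205,.2025,.049]).astype(int);B=w2pix(w,[.6205,.2725,.049]).astype(int);print(A,B)
for v in list(range(0,50,4))+list(range(122,150,4)):print(v,' '.join('%3d'%k for k in g[v,B[0]-16:B[0]+20:6]),'|',' '.join('%3d'%k for k in g[v,A[0]-16:A[0]+20:6]))
d=(abs(s['color'].astype(int)-load('s12.png')['color'].astype(int)).max(2)>50)
print('unit',d[195:262,318:405].sum(),'tray',(abs(s['color'].astype(int)-load('s12.png')['color'].astype(int)).max(2)>50)[255:345,120:235].sum())
E
```

```text
time_s: 41.47
position: [0.5206, 0.2411, 0.147]
tool_rot: [[1.0, 0.014, -0.005], [0.014, -1.0, 0.003], [-0.005, -0.003, -1.0]]
ft_force: [-0.1, -0.7, -0.3]
grip_width: 0.0641
gripper_force: 0.0
[0.52073621 0.23779514 0.14728205] [ 0.99993301  0.01028639 -0.00530792]
[333  79] [233  78]
0 249 249 249 250 250 251 | 250 249 249 248 247 247
4 249 249 250 250 251 250 | 250 250 249 248 249 247
8 251 250 250 251 251 251 | 251 250 249 250 249 248
12 250 250 251 251 251 251 | 250 250 248 248 248 246
16 230 228 228 228 227 227 | 210 204 203 197 194 193
20  63  65 105 132  72  44 |  44  70  85  88  62  64
24  71  77  73  75  75  21 |  25  69  68  68  63  63
28  58  58  71  64  59  24 |  21  51  54  67  49  40
32  39  72 103  92  55  32 |  34  63 116 135 106  71
36 213 225 239 232 219 197 | 197 222 237 236 222 215
40 217 225 238 233 218 200 | 205 221 236 236 223 217
44 216 226 238 233 218 204 | 208 221 237 236 222 216
48 216 225 238 233 220 204 | 207 222 235 233 219 217
122  31  39  49  66  47  33 |  39  48  54  47  31  27
126  26  31  50  68  45  31 |  38  42  56  42  27  26
130  39  35  54  66  42  35 |  35  47  49  49  33  31
134  29  42  51  66  54  45 |  39  52  54  56  50  26
138  25  69  69  69  68  64 |  59  70  64  67  63  27
142  26  68  69  71  69  69 |  56  66  64  66  64  21
146 137 113 115 118 118 120 | 109 115 113 110 112 157
unit 52 tray 79
```

Run:
```python
from h import *
L=lambda f:load(f)['color'].astype(int)
for f,g in(('s5.png','s12.png'),('s12.png','s14.png'),('s14.png','s16.png'),('s14.png','s18.png'),('s16.png','s18.png')):
    d=abs(L(f)-L(g)).max(2)[255:345,120:235]>50;y,x=np.where(d);print(f,g,len(x),(x.min()+120,x.max()+120,y.min()+255,y.max()+255) if len(x) else '')
s=load('s18.png');c=np.array([.6238,-.2472]);a=np.radians(11.5);n=np.array([-np.sin(a),np.cos(a)])
for k in(-1,0,1):print(fit(s,[*(c+k*.066*n),11.5],z=.023), w2pix(s,[*(c+k*.066*n),.04]))
```

```text
s5.png s12.png 0 
s12.png s14.png 80 (np.int64(136), np.int64(161), np.int64(291), np.int64(328))
s14.png s16.png 64 (np.int64(231), np.int64(234), np.int64(255), np.int64(276))
s14.png s18.png 0 
s16.png s18.png 64 (np.int64(231), np.int64(234), np.int64(255), np.int64(276))
(array([ 0.6476, -0.3018, 19.2047]), np.float64(0.792)) [149.66866485 308.00251017]
(array([ 0.6461, -0.2926, 58.9837]), np.float64(0.809)) [176.62120933 293.4237502 ]
(array([ 0.6456, -0.2465, 65.3489]), np.float64(0.742)) [202.36957291 279.49633744]
```

Cell A in pocket0 shifted slightly between two pictures (the announced knock). I'm checking it numerically from near.

```bash
python3 -m handwheel '0 -4 2 0 0 2 0.5;0 -8 2 0 0 4 0.5;0 -12 2 0 0 6 0.5;0 -16 2 0 0 8 0.5;0 -20 2 0 0 11 0.5;0 -24 2 0 0 11 0.5;0 -28 2 0 0 11 0.5;0 -32 2 0 0 11 0.5'
python3 -m handwheel '0 -4 0 0 0 0 0.5;0 -8 0 0 0 0 0.5;0 -12 0 0 0 0 0.5;0 -17 0 0 0 0 0.5;0 -17 0 0 0 0 0.5;0 -17 0 0 0 0 0.5'
python3 - <<'E'
from h import *
w=snap('wrist','w19.png');o=status.observe();print(o['position'],o['tool_rot'][:,0])
c=np.array([.6238,-.2472]);a=np.radians(11.5);n=np.array([-np.sin(a),np.cos(a)]);x=np.array([np.cos(a),np.sin(a)])
g=w['color'].astype(int)
def ch(p):
    r,G,b=p
    if r>130 and r-b>70 and G>.62*r: return 'y' 
    if r-b>50: return 'o'
    return '#' if max(p)<85 else ('+' if max(p)<140 else '.')
# rectified top view at z=.03, 4mm cells
for i in range(17,-18,-1):
    print(''.join(ch(g[int(v),int(u)]) if 0<=u<560 and 0<=v<420 else ' ' for u,v in (w2pix(w,[*(c+i*.004*x-j*.003*n),.035]) for j in range(-34,36))))
E
```

```text
time_s: 42.23
position: [0.5194, -0.086, 0.168]
tool_rot: [[0.98, 0.198, -0.005], [0.198, -0.98, 0.001], [-0.005, -0.002, -1.0]]
ft_force: [-0.0, 0.5, -0.7]
grip_width: 0.0428
gripper_force: 0.0
time_s: 42.73
position: [0.5189, -0.2565, 0.1674]
tool_rot: [[0.981, 0.194, -0.006], [0.194, -0.981, 0.001], [-0.005, -0.002, -1.0]]
ft_force: [-0.2, 0.7, 0.0]
grip_width: 0.0426
gripper_force: 0.0
[ 0.51911924 -0.25424503  0.16748276] [ 0.98054273  0.19622824 -0.00551643]
                                                                      
                                                                      
                                                                      
                                                                      
yyyyyyyyyyyyyyyyyyyyyyyyyyyyyyyyyyyyyyyyy                             
oyy..............................................................yyyyy
yyy..............................................................oyyyy
yyy...##############.......+#############.......######+.++####....yyyy
yyy...############.........+############.........#############.
[... 1153 characters left out ...]
yyyyyyyyo..........oyyyyyyyyyy.........+###########.#...ooyyy
yyy...#############........+###########.........##############....yyyy
yyy...#####++#####+........#############........##############....yyyy
yyy...++......+............+...+...++...........++++#+++#++++#...oyyyy
yyy...#+.....+.............+................................+#....yyyy
yyy..............................................................oyyyy
yyyooooo.............................o..o....o.oy..yoyyo.........yyyyy
yyyyyyyyyyyyyyyyyyyyyyyyyyyyyyyyyyyyyyyyyyyyyyyyyyyyyyyyyyyyyyyyyyyyyy
yyyyyyyyyyyyyyyyyyyyyyyyyyyyyyyyyyyyyyyyyyyyyyyyyyyyyyyyyyyyyyyyyyyyyy
yyyyyyyyyyyyyyyyyyyyyyyyyyyyyyyyyyyyooyyyyyyyyyyyyyyyyyyyyyyyyyyyyyyyy
```

The map shows all three cells lying straight and fully within their pockets, with equal apparent widths. A only slid a little inside its own pocket. Handing in.

```bash
python3 -c "
from rig import env
print(env.close_job())"
```

```text
the job is handed in; nothing more can be done
None
```

I handed the job in at about 43 s, with both bays fitted, the test button pressed fully and released, three spare cells in the tray and the torch home in the clip; the hand-in gave no verdict, and my last checks were by pixel values because the 14 views were used up.

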